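# Tip the balls out of a rack tube into the funnel jar

## Task

Pull the tube with the blue collar straight out of the angled rack, mouth up and without spilling, then tip its five steel balls through the funnel into the jar without dropping any on the table, pushing the jar about or disturbing the other things. Finish while still holding the tube raised over the funnel, empty, tipped well mouth-down so that the last ball runs out, with its mouth above the funnel's rim and not touching it; do not put it down or let go.

Things in the scene. Friction and masses are not known exactly. Their poses are not given: they have to be found in the camera images.
- tube_blue: clear plastic tube with a blue collar, holding five steel balls: 170 mm long, 27 mm outside, 22 mm bore, closed foot 4 mm thick, open mouth, 70 g empty. Origin: underside of the foot, on the axis; z runs along the tube to the mouth. In the rack z points 40 degrees above level and x is level, along the rack's x; the lowest 40 mm sit in a loose bore (1 mm play all round): pull it out along its own axis
- tube_blue_grip (a point): centre of the blue collar, on the tube's axis 125 mm from the foot. The collar is square, 33 mm across flats and 34 mm long; its flats face the tube's own x and y axes. Axes as the tube's
- tube_blue_mouth (a point): centre of the open mouth of the blue-collared tube, on its axis 170 mm from the foot
- rack: fixed angled rack: grey block with three bores 85 mm apart along its x, on an aluminium base 265 x 170 x 6 mm; any tube may be in any bore. Origin on the table, z up. The block lies on the +y side (to y = 101 mm, 77 mm high); the tubes lean out of it towards -y, 40 degrees above level, collars centred at y = -24 mm, 112 mm high, mouths at y = -58 mm, 141 mm high
- jar: narrow glass jar, 52 mm outside, 44 mm bore, floor 8 mm thick, with a wide white funnel screwed on: mouth 121 mm across outside, 115 mm inside, rim 145 mm above the table, a 45 degree cone down to a 32 mm throat 80 to 90 mm high. Loose, 400 g. Origin: centre of its underside; z up
- tube_orange: same tube with an orange collar and brass balls, leaning in the rack in the same way: leave it. Origin: underside of its foot, z towards its mouth
- tube_green: same tube with a green collar and black balls, leaning in the rack in the same way: leave it. Origin: underside of its foot, z towards its mouth
- multimeter: yellow handheld multimeter lying flat, 180 x 88 x 47 mm, long side along its x; origin: centre of its underside
- screwdriver: red-handled screwdriver lying on the table along its x, 200 mm long, handle 26 mm thick on the -x side; origin: its underside at mid-length
- servo: small black servo motor standing on the table, 55 x 20 x 43 mm, long side along its x; origin: centre of its underside
- ball0_center (a point): centre of one of the five loose steel balls, 14 mm across, 11 g; at the start in the blue-collared tube, number 0 counted from its foot. The balls roll with some resistance: they do not start to run until the tube's mouth is some 10 to 18 degrees below level
- ball1_center (a point): centre of one of the five loose steel balls, 14 mm across, 11 g; at the start in the blue-collared tube, number 1 counted from its foot. The balls roll with some resistance: they do not start to run until the tube's mouth is some 10 to 18 degrees below level
- ball2_center (a point): centre of one of the five loose steel balls, 14 mm across, 11 g; at the start in the blue-collared tube, number 2 counted from its foot. The balls roll with some resistance: they do not start to run until the tube's mouth is some 10 to 18 degrees below level
- ball3_center (a point): centre of one of the five loose steel balls, 14 mm across, 11 g; at the start in the blue-collared tube, number 3 counted from its foot. The balls roll with some resistance: they do not start to run until the tube's mouth is some 10 to 18 degrees below level
- ball4_center (a point): centre of one of the five loose steel balls, 14 mm across, 11 g; at the start in the blue-collared tube, number 4 counted from its foot. The balls roll with some resistance: they do not start to run until the tube's mouth is some 10 to 18 degrees below level

How it is judged:
By the outcome, as a careful person would: the job done as asked, in the order asked, and still so for the second after the job is handed in, while the arm keeps its last pose, push and grip.
It also fails if it takes over 40 s, if anything falls off the work surface, if the arm or the gripper's body presses on something with over 40 N, if the wrist force passes 120 N, or if a joint passes its speed limit or range.

## Robot

A 6-joint arm with a two-finger parallel gripper is mounted at the origin on the work surface. World frame = base frame: x ahead of the robot, y to its left, z up, the work surface at z = 0. Lengths are in m, angles in rad, forces in N, time in s.
With the tool pointing down it reaches from about 0.35 to 0.975 m from the base axis. Payload 4.9 kg.
Tool frame: the origin (TCP) lies midway between the tips of the shut fingers; the grasp point (between the pads) lies 19 mm behind it; x points along the fingers, y is the direction in which the jaws open and shut, and the axes are right-handed (so a half turn about x gives the same grasp; the last joint's range is limited). The gripper opens to 85 mm and grips with 20 to 120 N. Pads are 22 mm wide; open, the fingers measure 114 mm over their backs; the gripper's body (76 mm by 85 mm) begins 54 mm behind the grasp point. The pads swing forward as they close: fully open they stand 13 mm farther back than shut.
Start: joints at [1.093, 0.053, 1.613, -0, 1.476, -0.119], TCP at [0.219, 0.585, 0.231] pointing down, gripper open.
Joint ranges: [-3.01, 3.01], [-1.01, 2.22], [0.06, 2.58], [-1.02, 4.17], [0.09, 2.62], [-3.14, 3.14]. Speed limits (rad/s): [2.57, 2.57, 3.14, 3.14, 3.14, 3.14].

## Interface

Orientations are given as a rotation vector (axis times angle).
In Python, from station import ctrl gives the robot as it stands.
- The arm moves only by the shell command python3 -m handwheel 'ROWS' [FORCE]. ROWS is JSON, a list of rows, each a list of 3 entries, a list of its own where there are three numbers: the finger opening in m, from 0 to 0.0854, then the shift along the tool's x, y, z in m, then the turn, a rotation vector about the tool's x, y, z in degrees. In form: [[claw, [dx, dy, dz], [ax, ay, az]], ...]. A call has 1 to 10 rows; each row shifts and turns the commanded pose from where the row before left it, along the tool's axes as they then stand; what a row does not reach is not made up. A row lasts 1/12 s, in which the tool goes at most 41.7 mm and 7.16 degrees, less where a joint would pass 70% of its speed; a pose out of reach is approached as far as the arm can. A call with a gripper value outside its range is refused whole. The fingers move at their own pace and stop on an object; FORCE is the grip in N (left out, the last holds). Time passes only in rows, so rows that do not move let the fingers close. It gives the time, the measured TCP pose, the force and the opening at its end, in the units of the state.
- ctrl.get_obs(): the state, without advancing time (a new reading comes with each control period).
- ctrl.get_image(name): name is "scene" or "top"; returns the picture (400x640x3 uint8, red, green, blue); there is no depth.
- ctrl.camera_params(name): a dict with "vertical_fov" (degrees; the focal length in pixels is half the picture's height over the tangent of half this angle, whatever the lens; pixels are square), "cx", "cy" (the principal point, pixels), "rvec" (rotation vector, rad) and "tvec" (3), from world to camera coordinates, as OpenCV has them. Camera axes: x right, y down, z forward; pixel columns grow to the right and rows downward; lengths in m; the calibration is good to about 2 mm. A picture is of the moment at which its call begins. camera_params takes no time and is no camera call.
- ctrl.finish_job(): hands the job in, once; it reports no verdict.
Trained networks look in the newest picture that a camera, given by its name, has taken for a name from the list of things; names that differ only in an ending like _2 or _b are one class to them, and where a whole thing is asked for, a point or a joint stands for the part that bears it (a point fixed in the world has none). Each returns a list of dicts, best first, with "score" (0 to 1); they miss things now and then, are a little off and sometimes report something else, mostly with a low value. They report only what shows in the picture. A call takes as long as a camera call.
- ctrl.look_for(thing, camera): "box" ([centre column, centre row, width, height] in pixels, round what is visible of it).
- ctrl.silhouettes(thing, camera): "mask" (400x640 bool, what is visible of it) and "box" ([centre column, centre row, width, height] in pixels, round what is visible of it).
- ctrl.tip_of(thing, camera): "centre" ([row, column] in pixels: a listed point, or the origin of a listed thing).
The state is a dict: "t": time; "q": joint angles; "dq": joint speeds; "effort": joint torques, N m; "tool_pos": TCP position; "tool_rot": TCP orientation; "contact_force": force on the tool from outside, world axes, zero at the start; "wrist_torque": the same for the moment, N m; "opening": finger opening in m.
Only numpy, scipy, OpenCV 4.12 (cv2) and the standard library are available. Lean on these libraries where they do the work, as an engineer would, in place of code of your own. Each camera call takes 0.05 s, during which the arm holds its last target.

## Working session

There is one attempt and no reset: what is moved stays moved. The work goes in short steps, Python scripts to look and compute and a shell command to move; the robot and the scene stay as the last step left them, time stands still between calls to the robot, and variables do not carry over. Pictures are saved under pics/ and viewed, and the job is handed in when it is done.

```bash
ls; mkdir -p pics; python3 - <<'E'
from station import ctrl
import cv2
o=ctrl.get_obs(); print(o)
for n in("scene","top"):
    im=ctrl.get_image(n); cv2.imwrite(f"pics/{n}0.png",im[:,:,::-1]); print(ctrl.camera_params(n))
E
```

```text
pics
{'t': 0.0, 'q': array([ 1.09301884e+00,  5.33131287e-02,  1.61432867e+00,  1.06267528e-05,
        1.47599487e+00, -1.18982902e-01]), 'dq': array([ 5.21900993e-04, -6.93992736e-04, -1.11531081e-03, -7.34793172e-05,
        1.58921199e-03, -6.04433368e-05]), 'effort': array([-2.57963395e-03, -3.93651259e+01, -3.70184147e+01, -1.95406228e-04,
        6.67635089e-03,  2.03639797e-05]), 'tool_pos': array([0.2191585 , 0.58463675, 0.23006942]), 'tool_rot': array([ 0.2800086 ,  1.55301267, -0.28308636]), 'contact_force': array([0.75718936, 0.0380359 , 0.12632064]), 'wrist_torque': array([-0.05402708,  0.02217076,  0.01985661]), 'opening': 0.08538343906683009}
{'vertical_fov': 44.074479660152264, 'cx': 326.15714882841735, 'cy': 199.22753518275883, 'rvec': array([ 0.99651508,  2.6224041 , -0.81422784]), 'tvec': array([ 0.43939639, -0.19841137,  1.41277128])}
{'vertical_fov': 49.22362999860696, 'cx': 313.85248065775846, 'cy': 200.9420252708994, 'rvec': array([ 2.12545834, -2.16304328,  0.14135598]), 'tvec': array([-0.04765563,  0.58262688,  1.21269831])}
```

View pics/scene0.png

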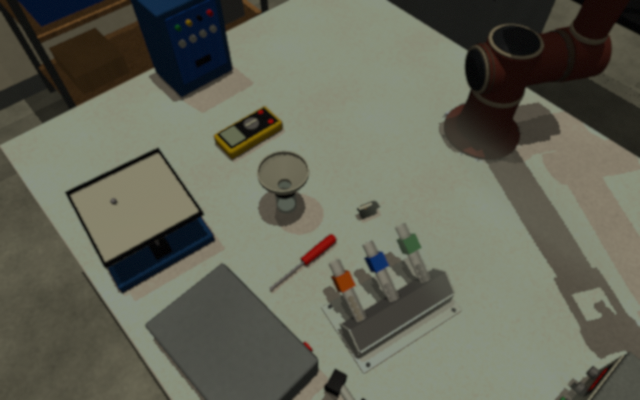

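View pics/top0.png

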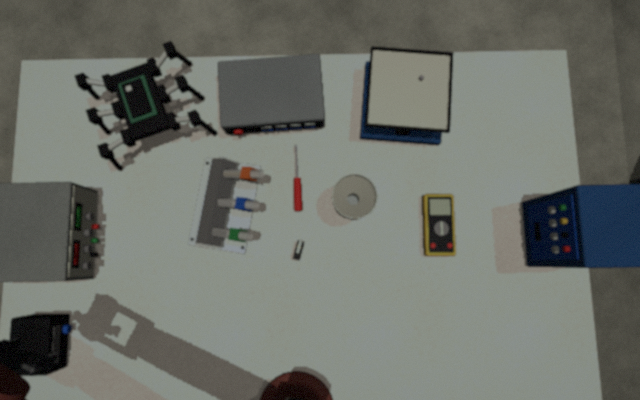

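Blue is the middle tube (scene collar ≈(376,262), top ≈(241,204)). The funnel is at scene (283,172) and top (354,197), the servo at top (298,250), and the screwdriver at top (297,185). Next I'll measure them.

```bash
cat > h.py <<'E'
from station import ctrl
import numpy as np, cv2
from scipy.spatial.transform import Rotation as R
def cam(n):
    p=ctrl.camera_params(n); f=200/np.tan(np.radians(p['vertical_fov'])/2)
    K=np.array([[f,0,p['cx']],[0,f,p['cy']],[0,0,1]]); M=cv2.Rodrigues(p['rvec'])[0]
    return K,M,np.array(p['tvec'])
def proj(n,X):
    K,M,t=cam(n); return cv2.projectPoints(np.atleast_2d(X).astype(float),cv2.Rodrigues(M)[0],t,K,None)[0][:,0]
def ray(n,uv):
    K,M,t=cam(n); return -M.T@t, M.T@np.linalg.inv(K)@np.array([uv[0],uv[1],1])
def atz(n,uv,z):
    c,d=ray(n,uv); return c+d*(z-c[2])/d[2]
def tri(a,b):
    P=[]
    for n in("scene","top"):
        K,M,t=cam(n);P.append(K@np.c_[M,t])
    X=cv2.triangulatePoints(P[0],P[1],np.array(a,float).reshape(2,1),np.array(b,float).reshape(2,1))[:,0]
    X=X[:3]/X[3]; return X,[proj("scene",X)[0]-a,proj("top",X)[0]-b]
E
python3 - <<'E'
from h import *
np.set_printoptions(precision=4,suppress=True)
for th in ["tube_blue_grip","tube_blue_mouth","tube_blue","tube_orange","tube_green","rack","jar","servo","screwdriver","multimeter"]:
    d={}
    for n in("scene","top"):
        r=ctrl.tip_of(th,n); d[n]=[(np.round(x['centre'][::-1],1),round(x['score'],2)) for x in r[:2]]
    print(th,d)
    if d['scene'] and d['top']: print('  ',*tri(d['scene'][0][0],d['top'][0][0]))
for n in("scene","top"):
    r=ctrl.silhouettes("jar",n); print(n,[(x['box'],x['score']) for x in r])
    if r: cv2.imwrite(f"pics/jarmask_{n}.png",r[0]['mask'].astype(np.uint8)*255)
print(ctrl.get_obs()['t'])
E
```

```text
tube_blue_grip {'scene': [(array([374.2, 262.1]), 0.96)], 'top': [(array([240.6, 203.9]), 0.76)]}
   [0.5707 0.1365 0.1105] [array([1.8788, 0.171 ]), array([ 1.419 , -1.2372])]
tube_blue_mouth {'scene': [(array([367.4, 242.5]), 0.87)], 'top': [(array([260.1, 204.5]), 0.92)]}
   [0.5593 0.0906 0.1223] [array([-2.2336, -0.2747]), array([-1.7645,  1.4717])]
tube_blue {'scene': [(array([401.5, 317. ]), 0.73)], 'top': [(array([210.3, 201.2]), 0.9)]}
   [0.5881 0.2418 0.0319] [array([0.2561, 0.0211]), array([ 0.1889, -0.1526])]
tube_orange {'scene': [(array([285.1, 207.7]), 0.72), (array([433. , 293.2]), 0.15)], 'top': [(array([218.9, 173.9]), 0.88)]}
   [0.6737 0.0915 0.3798] [array([41.7031, -3.2691]), array([ 22.6686, -36.5954])]
tube_green {'scene': [(array([431.5, 292.2]), 0.65), (array([374.6, 296.4]), 0.17)], 'top': [(array([206. , 231.2]), 0.83)]}
   [0.5012 0.249  0.0429] [array([0.6599, 0.0417]), array([ 0.5129, -0.3977])]
rack {'scene': [(array([379.4, 291.3]), 0.67)], 'top': [(array([241.6, 206.8]), 0.79)]}
   [0.5717 0.1589 0.0022] [array([-1.0303, -0.1073]), array([-0.7856,  
[... 157 characters left out ...]
[array([0.0897, 0.0144]), array([ 0.0711, -0.0709])]
servo {'scene': [(array([366.1, 214.9]), 0.56)], 'top': [(array([299.8, 247.8]), 0.57)]}
   [ 0.4477 -0.0113 -0.0017] [array([-1.1296, -0.1348]), array([-0.9539,  0.8139])]
screwdriver {'scene': [(array([305.7, 263.4]), 0.69), (array([402.6, 313.8]), 0.16)], 'top': [(array([299.8, 175.9]), 0.67)]}
   [ 0.6558 -0.0094  0.0059] [array([-3.3753, -0.5569]), array([-2.5485,  2.3084])]
multimeter {'scene': [(array([253.5, 137.9]), 0.79)], 'top': [(array([436.1, 224.9]), 0.75)]}
   [ 0.505  -0.4108 -0.0045] [array([-2.0343, -0.4187]), array([-1.7551,  1.8407])]
scene [([283.1, 182.8, 57.8, 63.9], 0.7)]
top [([355.4, 196.3, 45.3, 46.0], 0.74)]
1.2
```

```bash
cat > fit.py <<'E'
from h import *
from scipy.optimize import least_squares
np.set_printoptions(precision=4,suppress=True)
ims={n:cv2.cvtColor(cv2.imread(f"pics/{n}0.png"),cv2.COLOR_BGR2HSV) for n in("scene","top")}
hue={'orange':(3,18),'blue':(100,130),'green':(55,90)}
seed={'scene':{'orange':(343,281),'blue':(376,262),'green':(409,242)},'top':{'orange':(247,174),'blue':(241,204),'green':(235,235)}}
bore={'orange':.085,'blue':0,'green':-.085}
obs={}
for n in ims:
    for c,(a,b) in hue.items():
        m=cv2.inRange(ims[n],(a,80,40),(b,255,255)); k,l,s,ce=cv2.connectedComponentsWithStats(m)
        sd=seed[n][c]; i=min(range(1,k),key=lambda i:np.hypot(*(ce[i]-sd))+ (100 if s[i,4]<20 else 0)); obs[n,c]=(ce[i],s[i]); print(n,c,ce[i],s[i])
A=np.radians(40)
def tubeR(yaw): # tube x=rack x, z=lean
    Rz=R.from_euler('z',yaw).as_matrix(); z=np.array([0,-np.cos(A),np.sin(A)]); x=np.array([1,0,0.]); return Rz@np.c_[x,np.cross(z,x),z]
def collar(p,c):
    x,y,yaw,dz=p; Rz=R.from_euler('z',yaw).as_matrix()
    return np.array([x,y,dz])+Rz@np.array([bore[c],-.024,.112])
G=np.array([[a,b,d] for a in(-1,1) for b in(-1,1) for d in(-1,1)])*[.0165,.0165,.017]
def pred(p,n,c):
    q=proj(n,collar(p,c)+G@tubeR(p[2]).T).astype(np.float32); h=cv2.convexHull(q); m=cv2.moments(h); 
    return np.array([m['m10'],m['m01']])/m['m00'], cv2.boundingRect(h)
def res(p): return np.concatenate([pred(p,n,c)[0]-o[0] for (n,c),o in obs.items()])
if __name__=="__main__":
    for fixz in(True,False):
        f=(lambda p:res([*p,0])) if fixz else res
        s=least_squares(f,[.57,.159,-.15]+([] if fixz else [0]),x_scale=[.01,.01,.1]+([] if fixz else [.01]),diff_step=1e-4)
        print(s.x,'res',s.fun.reshape(-1,2)); p=list(s.x)+([0] if fixz else [])
        print('grip',collar(p,'blue'),'z',tubeR(p[2])[:,2])
    # jar: rim ellipse
    for n in ims:
        m=ctrl.silhouettes("jar",n)[0]['mask'].astype(np.uint8); print(n,[cv2.fitEllipse(max(cv2.findContours(m,0,1)[0],key=len))])
E
python3 fit.py
```

```text
scene orange [343.6744 281.4323] [332 270  24  23 347]
scene blue [377.2517 262.1069] [366 252  23  21 290]
scene green [411.1638 243.661 ] [404 235  16  18 177]
top orange [246.2994 173.758 ] [239 167  18  15 157]
top blue [240.3571 203.2232] [235 198  13  12 112]
top green [233.7368 233.9263] [229 229  12  11  95]
[ 0.5729  0.1634 -0.191 ] res [[ 0.3739 -0.2139]
 [ 0.9252  0.3252]
 [-0.4737  0.875 ]
 [ 0.4822 -0.6948]
 [ 0.3279  0.1814]
 [ 0.731   0.4199]]
grip [0.5683 0.1399 0.112 ] z [-0.1454 -0.7521  0.6428]
[ 0.5733  0.1636 -0.1906  0.0021] res [[ 0.3518 -0.4563]
 [ 0.9596  0.0378]
 [-0.3896  0.5469]
 [ 0.2611 -1.0021]
 [ 0.1081 -0.0733]
 [ 0.5125  0.2198]]
grip [0.5688 0.1401 0.1141] z [-0.1451 -0.7522  0.6428]
scene [((283.6174011230469, 177.83963012695312), (48.79985809326172, 60.838199615478516), 171.5547332763672)]
top [((354.03778076171875, 195.1746826171875), (45.250972747802734, 45.92644500732422), 179.48912048339844)]
```

```bash
python3 - <<'E'
import cv2
s=cv2.imread("pics/scene0.png");t=cv2.imread("pics/top0.png")
a=cv2.resize(s[140:370,240:480],None,fx=1.6,fy=1.6,interpolation=cv2.INTER_CUBIC)
b=cv2.resize(t[130:270,180:400],None,fx=3,fy=3,interpolation=cv2.INTER_CUBIC)
c=cv2.resize(s[140:370,240:480],None,fx=2.5,fy=2.5,interpolation=cv2.INTER_CUBIC)
cv2.imwrite("pics/cs.png",c);cv2.imwrite("pics/ct.png",b)
E
```

```text
(no output)
```

View pics/cs.png

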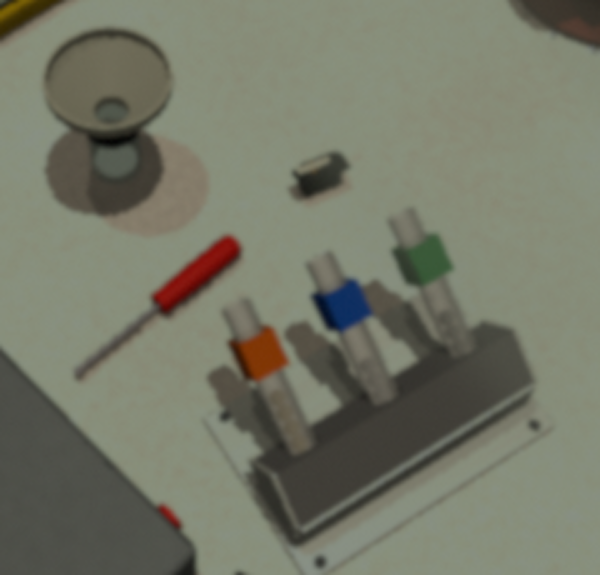

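View pics/ct.png

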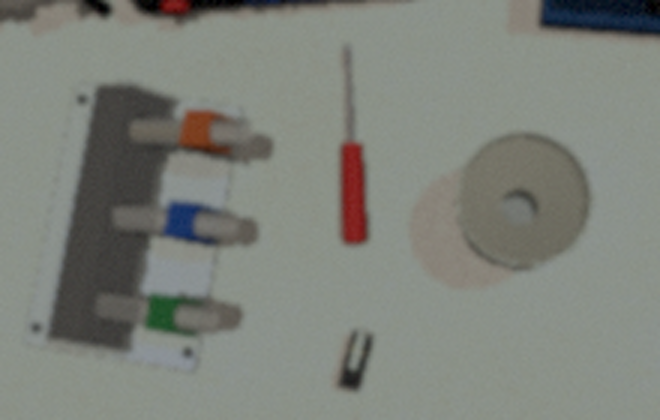

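```bash
python3 - <<'E'
from h import *
np.set_printoptions(precision=4,suppress=True)
H=[atz("top",(192.3,239.3),.006),atz("top",(242.3,247.3),.006),atz("top",(207.3,163),.006)]
print(H); d=H[1]-H[0]; print('yaw a',np.arctan2(d[0],-d[1])); d=H[2]-H[0]; print('yaw b',np.arctan2(d[1],d[0]))
S=[atz("scene",np.array(p)/2.5+[240,140],.006) for p in((225,415),(320,561),(534,425))]
print(S); d=S[2]-S[1]; print('yaw', np.arctan2(-d[1],-d[0])); d=S[0]-S[1];print(np.arctan2(d[0],-d[1]))
# jar fit by mask IoU
from scipy.optimize import minimize
t=np.linspace(0,2*np.pi,80)
def ringpts(r,z): return np.c_[r*np.cos(t),r*np.sin(t),0*t+z]
C=[ringpts(.0605,.145),ringpts(.0605,.142),ringpts(.02,.08),ringpts(.026,.075),ringpts(.026,0)]
masks={n:ctrl.silhouettes("jar",n)[0]['mask'] for n in("scene","top")}
def model(n,xy):
    m=np.zeros((1600,2560),np.uint8)
    def sc(P): return cv2.convexHull(((proj(n,P+[xy[0],xy[1],0])+.5)*4).astype(np.int32))
    cv2.fillConvexPoly(m,sc(np.r_[C[0],C[1],C[2]]),1);cv2.fillConvexPoly(m,sc(np.r_[C[3],C[4]]),1)
    return cv2.resize(m*255,(640,400),interpolation=cv2.INTER_AREA)/255.
def cost(xy,ns=("scene","top")): return sum(np.abs(model(n,xy)-masks[n]).sum() for n in ns)
for ns in(("scene",),("top",),("scene","top")):
    s=minimize(cost,[.578,-.165],args=(ns,),method='Nelder-Mead',options=dict(initial_simplex=[[.578,-.165],[.59,-.165],[.578,-.153]],xatol=2e-4)); print(ns,s.x,s.fun,[m.sum() for m in masks.values()])
xy=s.x
for n in masks:
    im=cv2.imread(f"pics/{n}0.png"); im=cv2.resize(im,None,fx=4,fy=4)
    cv2.polylines(im,[((proj(n,C[0]+[*xy,0])+.5)*4).astype(int)],True,(0,0,255),1)
    cv2.polylines(im,[((proj(n,ringpts(.016,.085)+[*xy,0])+.5)*4).astype(int)],True,(0,255,0),1)
    u,v=(proj(n,[*xy,.1])[0]*4).astype(int); cv2.imwrite(f"pics/jf_{n}.png",im[v-180:v+180,u-180:u+180])
a,b=cv2.imread("pics/jf_scene.png"),cv2.imread("pics/jf_top.png"); cv2.imwrite("pics/jf.png",np.hstack([a,b]))
E
```

```text
[array([0.4799, 0.2996, 0.006 ]), array([0.4541, 0.1531, 0.006 ]), array([0.7072, 0.2596, 0.006 ])]
yaw a -0.1742022064993018
yaw b -0.17404721002733647
[array([0.679 , 0.1134, 0.006 ]), array([0.7058, 0.2612, 0.006 ]), array([0.48  , 0.3024, 0.006 ])]
yaw -0.18030430535959768
-0.17971510065719373
('scene',) [ 0.5793 -0.1626] 89.49803921568628 [np.int64(2206), np.int64(1694)]
('top',) [ 0.581  -0.1649] 52.8 [np.int64(2206), np.int64(1694)]
('scene', 'top') [ 0.5798 -0.1633] 183.4549019607843 [np.int64(2206), np.int64(1694)]
```

View pics/jf.png

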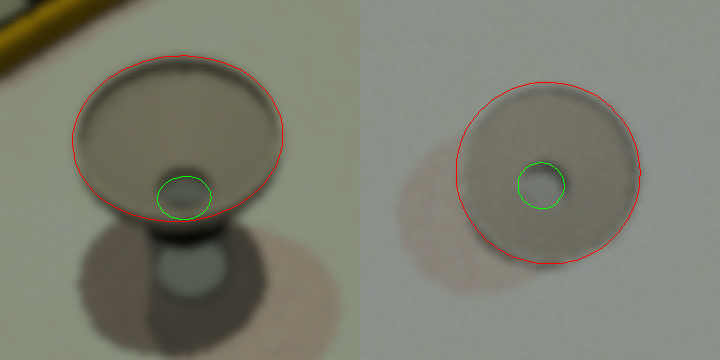

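```bash
cat >> h.py <<'E'
YAW=-.18; GRIP=np.array([.5685,.140,.1125]); JAR=np.array([.580,-.164])
def tubeR(yaw=YAW,el=40):
    A=np.radians(el); Rz=R.from_euler('z',yaw).as_matrix(); z=np.array([0,-np.cos(A),np.sin(A)]); x=np.array([1,0,0.]); return Rz@np.c_[x,np.cross(z,x),z]
def toolR(T,s=1): # perpendicular grasp: tool x=-tube y, tool y = s*tube x
    x=-T[:,1]; y=s*T[:,0]; return np.c_[x,y,np.cross(x,y)]
def cur():
    o=ctrl.get_obs(); return R.from_rotvec(o['tool_rot']).as_matrix(),np.array(o['tool_pos']),o
def rows(Rt,pt):
    M,p,o=cur(); return M.T@(pt-p), np.degrees(R.from_matrix(M.T@Rt).as_rotvec())
E
python3 - <<'E'
from h import *
np.set_printoptions(precision=4,suppress=True)
M,p,o=cur(); print(M)
for s in(1,-1):
    Rt=toolR(tubeR(),s); print(s,Rt,'grasp tcp',GRIP+.019*Rt[:,0]); print(rows(Rt,GRIP-.08*Rt[:,0]))
E
```

```text
[[-0.      0.3511  0.9363]
 [-0.      0.9363 -0.3511]
 [-1.     -0.     -0.    ]]
1 [[-0.1151  0.9838 -0.1371]
 [-0.6324 -0.179  -0.7537]
 [-0.766   0.      0.6428]] grasp tcp [0.5663 0.128  0.0979]
(array([ 0.0575, -0.2437,  0.474 ]), array([ 76.2746, -33.2275, -27.7599]))
-1 [[-0.1151 -0.9838  0.1371]
 [-0.6324  0.179   0.7537]
 [-0.766  -0.     -0.6428]] grasp tcp [0.5663 0.128  0.0979]
(array([ 0.0575, -0.2437,  0.474 ]), array([-95.6837,  29.0961, -34.8269]))
```

```bash
python3 -m handwheel '[[0.06,[-0.007,-0.0155,0.03],[0,0,0]],[0.06,[-0.007,-0.0155,0.03],[0,0,0]],[0.06,[-0.007,-0.0155,0.03],[0,0,0]],[0.06,[-0.007,-0.0155,0.03],[0,0,0]],[0.06,[-0.007,-0.0155,0.03],[0,0,0]],[0.06,[-0.007,-0.0155,0.03],[0,0,0]],[0.06,[-0.007,-0.0155,0.03],[0,0,0]],[0.06,[-0.007,-0.0155,0.03],[0,0,0]],[0.06,[-0.007,-0.0155,0.03],[0,0,0]],[0.06,[-0.007,-0.0155,0.03],[0,0,0]]]'; cat > st.py <<'E'
from h import *
import json
np.set_printoptions(precision=4,suppress=True)
M,p,o=cur()
print('t',o['t'],'q',o['q'],'p',p,'open',o['opening'],'F',o['contact_force'])
print(M)
open('log.jsonl','a').write(json.dumps([list(o['q']),list(p),list(o['tool_rot'])])+'\n')
E
python3 st.py
```

```text
t: 2.23
tool_pos: [0.4468, 0.3333, 0.3019]
tool_rot: [0.282, 1.552, -0.281]
contact_force: [0.6, 0.3, 0.8]
opening: 0.0599
t 2.2333 q [ 0.5075 -0.1412  1.6843  0.      1.5979 -0.7046] p [0.4468 0.3333 0.3019] open 0.05988820473729978 F [0.5804 0.3243 0.8213]
[[ 0.0004  0.3511  0.9363]
 [ 0.0003  0.9363 -0.3511]
 [-1.      0.0004  0.0003]]
```

```bash
python3 -m handwheel '[[0.06,[0,-0.0147,0.0288],[0,0,0]],[0.06,[0,-0.0147,0.0288],[0,0,0]],[0.06,[0,-0.0147,0.0288],[0,0,0]],[0.06,[0,-0.0147,0.0288],[0,0,0]],[0.06,[0,-0.0147,0.0288],[0,0,0]],[0.06,[0,-0.0147,0.0288],[0,0,0]],[0.06,[0,0,0],[5.45,-2.37,-1.98]],[0.06,[0,0,0],[5.45,-2.37,-1.98]],[0.06,[0,0,0],[5.45,-2.37,-1.98]],[0.06,[0,0,0],[5.45,-2.37,-1.98]]]'; python3 st.py
python3 -m handwheel '[[0.06,[0,0,0],[5.45,-2.37,-1.98]],[0.06,[0,0,0],[5.45,-2.37,-1.98]],[0.06,[0,0,0],[5.45,-2.37,-1.98]],[0.06,[0,0,0],[5.45,-2.37,-1.98]],[0.06,[0,0,0],[5.45,-2.37,-1.98]],[0.06,[0,0,0],[5.45,-2.37,-1.98]],[0.06,[0,0,0],[5.45,-2.37,-1.98]],[0.06,[0,0,0],[5.45,-2.37,-1.98]],[0.06,[0,0,0],[5.45,-2.37,-1.98]],[0.06,[0,0,0],[5.45,-2.37,-1.98]]]'; python3 st.py
python3 - <<'E'
from h import *
np.set_printoptions(precision=4,suppress=True)
Rt=toolR(tubeR()); print(rows(Rt,GRIP-.06*Rt[:,0]))
E
```

```text
t: 3.07
tool_pos: [0.577, 0.1909, 0.3017]
tool_rot: [0.44, 1.346, -0.7]
contact_force: [0.7, 0.1, -0.1]
opening: 0.0601
t 3.0667 q [ 0.2963 -0.0118  1.5728 -0.2167  1.5739 -0.5293] p [0.577  0.1909 0.3017] open 0.06011858375512238 F [ 0.6718  0.0845 -0.0939]
[[ 0.0689  0.6827  0.7274]
 [-0.2038  0.7234 -0.6597]
 [-0.9766 -0.1028  0.189 ]]
t: 3.9
tool_pos: [0.5766, 0.1919, 0.3013]
tool_rot: [0.761, 0.629, -1.629]
contact_force: [0.2, 1.1, 0.2]
opening: 0.0599
t 3.9 q [ 0.4399  0.251   1.3858 -0.5856  1.9001  0.5443] p [0.5766 0.1919 0.3013] open 0.05993483656068459 F [0.1909 1.0642 0.1701]
[[-0.1163  0.9831 -0.1416]
 [-0.6328 -0.1832 -0.7523]
 [-0.7655  0.0021  0.6434]]
(array([ 0.1183,  0.001 , -0.0813]), array([-0.2641,  0.0478,  0.0652]))
```

```bash
python3 -m handwheel '[[0.06,[0.024,0,-0.016],[0,0,0]],[0.06,[0.024,0,-0.016],[-0.26,0,0]],[0.06,[0.024,0,-0.016],[0,0,0]],[0.06,[0.024,0,-0.016],[0,0,0]],[0.06,[0.022,0.001,-0.017],[0,0,0]],[0.06,[0,0,0],[0,0,0]]]'; python3 st.py
python3 - <<'E'
from h import *
for n in("scene","top"):
    im=ctrl.get_image(n); cv2.imwrite(f"pics/{n}1.png",im[:,:,::-1])
s=cv2.imread("pics/scene1.png");t=cv2.imread("pics/top1.png")
cv2.imwrite("pics/cs1.png",cv2.resize(s[150:350,300:500],None,fx=3,fy=3,interpolation=cv2.INTER_CUBIC))
cv2.imwrite("pics/ct1.png",cv2.resize(t[130:270,160:330],None,fx=4,fy=4,interpolation=cv2.INTER_CUBIC))
E
```

```text
t: 4.4
tool_pos: [0.5717, 0.1764, 0.1519]
tool_rot: [0.745, 0.642, -1.63]
contact_force: [-1.1, -1.4, -2.1]
opening: 0.0601
t 4.4 q [ 0.4221  0.3461  1.5287 -0.5609  1.6981  0.6466] p [0.5717 0.1764 0.1519] open 0.06009410672710087 F [-1.0784 -1.4322 -2.1073]
[[-0.1237  0.9843 -0.1263]
 [-0.634  -0.1763 -0.753 ]
 [-0.7634 -0.013   0.6458]]
```

View pics/cs1.png

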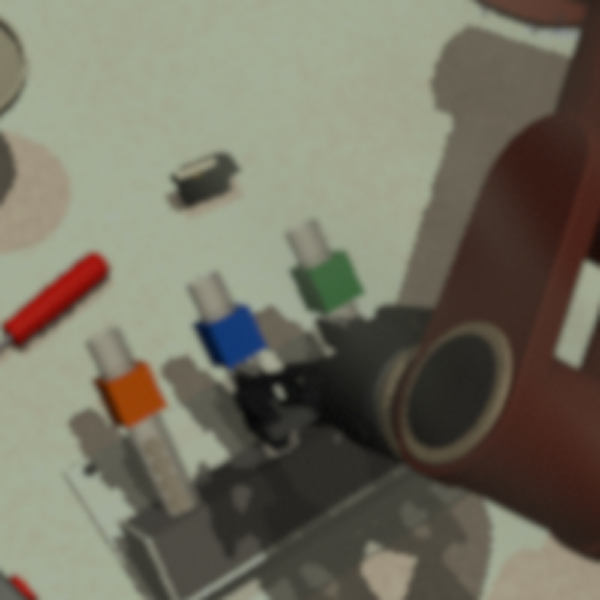

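View pics/ct1.png

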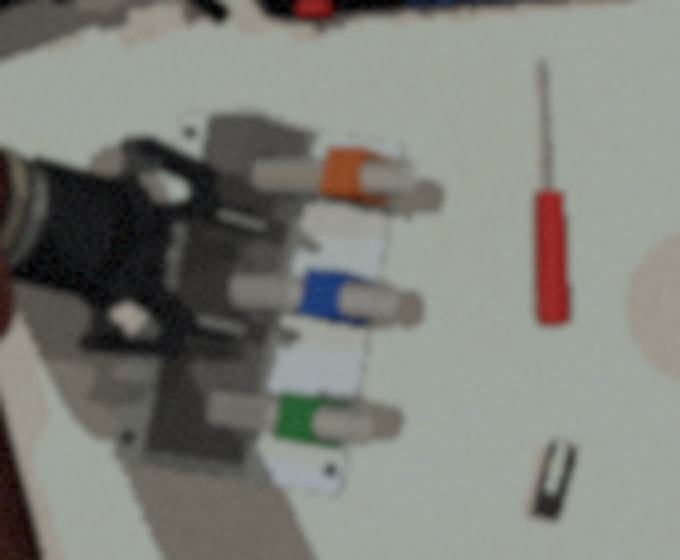

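```bash
python3 st.py; python3 - <<'E'
from h import *
np.set_printoptions(precision=4,suppress=True)
Rt=toolR(tubeR()); print(rows(Rt,GRIP-.06*Rt[:,0]));print(rows(Rt,GRIP+.019*Rt[:,0]))
M,p,o=cur()
im=cv2.imread("pics/top1.png")
for n in("top","scene"):
    print(n,proj(n,p)[0])
    print(n,'collar',proj(n,GRIP)[0])
E
```

```text
t 4.5 q [ 0.4225  0.3415  1.5219 -0.5628  1.7008  0.6457] p [0.5746 0.1776 0.1582] open 0.06005643581005258 F [ 0.6365  0.1749 -0.4237]
[[-0.1169  0.9844 -0.1317]
 [-0.6326 -0.176  -0.7542]
 [-0.7656 -0.0048  0.6433]]
(array([-0.0005,  0.0007, -0.0003]), array([0.3112, 0.0413, 0.101 ]))
(array([ 0.0785,  0.0009, -0.0003]), array([0.3112, 0.0413, 0.101 ]))
top [223.1362 198.9676]
top collar [240.6013 203.3786]
scene [391.4301 266.1198]
scene collar [378.0596 262.3402]
```

```bash
python3 -m handwheel '[[0.06,[0.01,0.0005,0],[0.15,0,0]],[0.06,[0.012,0.0003,0],[0.16,0,0]],[0.06,[0.012,0,0],[0,0,0]],[0.06,[0.012,0,0],[0,0,0]],[0.06,[0.012,0,0],[0,0,0]],[0.06,[0.01,0,0],[0,0,0]],[0.06,[0.006,0,0],[0,0,0]],[0.06,[0.004,0,0],[0,0,0]],[0.06,[0,0,0],[0,0,0]],[0.06,[0,0,0],[0,0,0]]]'; python3 st.py
python3 - <<'E'
from h import *
np.set_printoptions(precision=4,suppress=True)
Rt=toolR(tubeR()); print(rows(Rt,GRIP+.019*Rt[:,0]))
for n in("scene","top"):
    im=ctrl.get_image(n); cv2.imwrite(f"pics/{n}2.png",im[:,:,::-1])
s=cv2.imread("pics/scene2.png");t=cv2.imread("pics/top2.png")
a=cv2.resize(s[190:310,310:450],None,fx=3,fy=3,interpolation=cv2.INTER_CUBIC)
b=cv2.resize(t[150:270,170:290],None,fx=3,fy=3,interpolation=cv2.INTER_CUBIC)
cv2.imwrite("pics/c2.png",np.hstack([a,b]))
E
```

```text
t: 5.33
tool_pos: [0.567, 0.1285, 0.0991]
tool_rot: [0.76, 0.633, -1.626]
contact_force: [-0.5, 0.6, 0.2]
opening: 0.0603
t 5.3333 q [ 0.3603  0.3443  1.6271 -0.583   1.5758  0.6618] p [0.567  0.1285 0.0991] open 0.06027689981919936 F [-0.4526  0.6337  0.243 ]
[[-0.115   0.9837 -0.1386]
 [-0.6316 -0.1801 -0.7541]
 [-0.7668  0.0008  0.6419]]
(array([ 0.0013, -0.0006, -0.0003]), array([-0.077, -0.064,  0.002]))
```

View pics/c2.png

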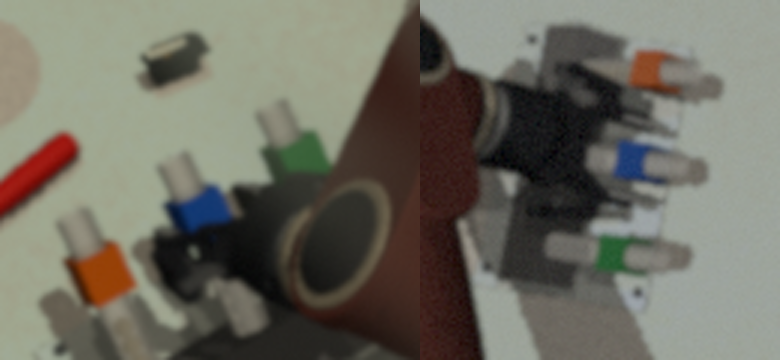

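```bash
python3 -m handwheel '[[0.045,[0,0,0],[0,0,0]],[0.03,[0,0,0],[0,0,0]],[0.03,[0,0,0],[0,0,0]],[0.025,[0,0,0],[0,0,0]],[0.025,[0,0,0],[0,0,0]],[0.025,[0,0,0],[0,0,0]]]' 60; python3 st.py
python3 - <<'E'
from h import *
for n in("scene","top"):
    im=ctrl.get_image(n); cv2.imwrite(f"pics/{n}3.png",im[:,:,::-1])
s=cv2.imread("pics/scene3.png");t=cv2.imread("pics/top3.png")
a=cv2.resize(s[190:310,310:450],None,fx=3,fy=3,interpolation=cv2.INTER_CUBIC)
b=cv2.resize(t[150:270,170:290],None,fx=3,fy=3,interpolation=cv2.INTER_CUBIC)
cv2.imwrite("pics/c3.png",np.hstack([a,b]))
E
```

```text
t: 5.93
tool_pos: [0.5671, 0.1288, 0.0994]
tool_rot: [0.761, 0.633, -1.626]
contact_force: [-0.4, 1.4, 3.1]
opening: 0.0318
t 5.9333 q [ 0.3606  0.3439  1.6269 -0.5827  1.576   0.6617] p [0.5671 0.1288 0.0994] open 0.0317590710319522 F [-0.3995  1.4444  3.0836]
[[-0.1145  0.9837 -0.1386]
 [-0.6313 -0.1798 -0.7544]
 [-0.767   0.0011  0.6416]]
```

View pics/c3.png

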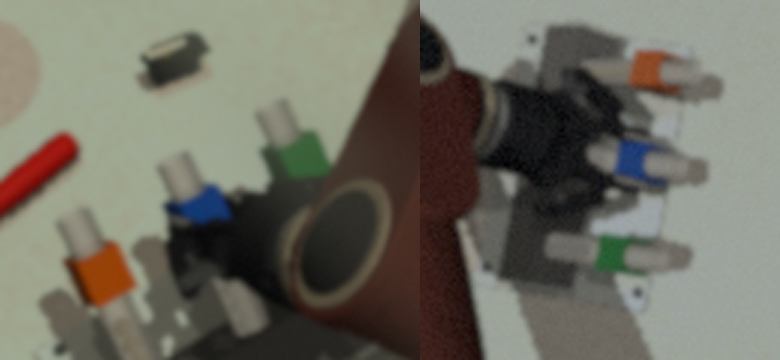

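Closed on the collar: the opening is 31.8 mm and the neighbouring tubes are clear. Now I'll pull along the tube axis.

```bash
python3 -m handwheel '[[0.025,[0,0,0.002],[0,0,0]],[0.025,[0,0,0.004],[0,0,0]],[0.025,[0,0,0.005],[0,0,0]],[0.025,[0,0,0.005],[0,0,0]]]'; python3 st.py
```

```text
t: 6.37
tool_pos: [0.5644, 0.1158, 0.1093]
tool_rot: [0.759, 0.632, -1.627]
contact_force: [0.2, 2.2, -0.7]
opening: 0.0319
t 6.3667 q [ 0.3439  0.3156  1.6443 -0.5898  1.578   0.6423] p [0.5644 0.1158 0.1093] open 0.03185414780078987 F [ 0.1608  2.1914 -0.7249]
[[-0.1156  0.9837 -0.1379]
 [-0.6322 -0.1799 -0.7536]
 [-0.7662  0.0001  0.6427]]
```

Forces are low, so I'll keep pulling.

```bash
python3 -m handwheel '[[0.025,[0,0,0.007],[0,0,0]],[0.025,[0,0,0.007],[0,0,0]],[0.025,[0,0,0.007],[0,0,0]],[0.025,[0,0,0.008],[0,0,0]],[0.025,[0,0,0.008],[0,0,0]],[0.025,[0,0,0.008],[0,0,0]],[0.025,[0,0,0.008],[0,0,0]],[0.025,[0,0,0.004],[0,0,0]],[0.025,[0,0,0],[0,0,0]],[0.025,[0,0,0],[0,0,0]]]'; python3 st.py
python3 - <<'E'
from h import *
for n in("scene","top"):
    im=ctrl.get_image(n); cv2.imwrite(f"pics/{n}4.png",im[:,:,::-1])
s=cv2.imread("pics/scene4.png");t=cv2.imread("pics/top4.png")
a=cv2.resize(s[140:330,290:480],None,fx=2.1,fy=2.1,interpolation=cv2.INTER_CUBIC)
b=cv2.resize(t[110:270,170:330],None,fx=2.5,fy=2.5,interpolation=cv2.INTER_CUBIC)[:399]
cv2.imwrite("pics/c4.png",np.hstack([a[:399],b]))
E
```

```text
t: 7.2
tool_pos: [0.5568, 0.0733, 0.1461]
tool_rot: [0.761, 0.633, -1.626]
contact_force: [0.2, -0.3, -1.3]
opening: 0.0319
t 7.2 q [ 0.2848  0.2185  1.6927 -0.6109  1.5859  0.5701] p [0.5568 0.0733 0.1461] open 0.031935855811906035 F [ 0.1523 -0.3034 -1.2749]
[[-0.1149  0.9836 -0.139 ]
 [-0.6313 -0.1803 -0.7543]
 [-0.767   0.0011  0.6417]]
```

View pics/c4.png

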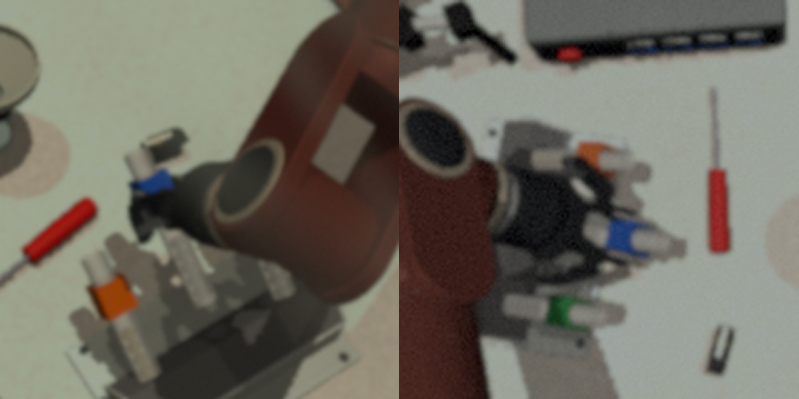

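```bash
python3 -m handwheel '[[0.025,[-0.007,0,0.006],[0,0,0]],[0.025,[-0.0143,0,0.012],[0,0,0]],[0.025,[-0.0143,0,0.012],[0,0,0]],[0.025,[-0.0143,0,0.012],[0,0,0]],[0.025,[-0.0143,0,0.012],[0,0,0]],[0.025,[-0.0143,0,0.012],[0,0,0]],[0.025,[-0.0143,0,0.012],[0,0,0]],[0.025,[-0.007,0,0.006],[0,0,0]]]'; python3 st.py
cat > kin.py <<'E'
from h import *
import json
from scipy.optimize import least_squares
def rz(a): return R.from_euler('z',a)
def ry(a): return R.from_euler('y',a)
def fk(q,P):
    h,a1,d,L2,a3,L3,L6,y4,t0,t1=P[:10]
    p=np.array([0,0,h]); A=rz(q[0]); p=p+A.apply([a1,d,0]); A=A*ry(q[1]); p=p+A.apply([0,0,L2]); A=A*ry(q[2]); p=p+A.apply([a3,0,L3]); A=A*rz(q[3]*P[10])
    A=A*ry(q[4]); p=p+A.apply([t0,t1,L6]); A=A*rz(q[5]*P[11])*R.from_rotvec(P[12:15])
    return p,A
def load():
    D=[json.loads(l) for l in open('log.jsonl')]
    D.append([[1.093019,.053313,1.614329,0,1.475995,-.118983],[.2191585,.58463675,.23006942],[.2800086,1.55301267,-.28308636]])
    return D
def fit(D,s4,s6,c0):
    def r(x):
        P=np.r_[x[:10],s4,s6,x[10:13]]; o=[]
        for q,p,w in D:
            pp,A=fk(q,P); o+=list((pp-p)*10)+list((R.from_rotvec(w).inv()*A).as_rotvec())
        o+=list(1e-3*(x[:10]-x0[:10]))
        return o
    x0=np.r_[.2,0,.07,.4,0,.4,.25,0,0,0,c0]
    return least_squares(r,x0)
if __name__=="__main__":
    np.set_printoptions(precision=4,suppress=True)
    D=load(); best=None
    for s4 in(1,-1):
        for s6 in(1,-1):
            for i in range(8):
                c0=R.random(random_state=i).as_rotvec(); s=fit(D,s4,s6,c0)
                if best is None or s.cost<best[0]-1e-9: best=(s.cost,s4,s6,s.x); print(best)
    P=np.r_[best[3][:10],best[1],best[2],best[3][10:]]; np.save('P.npy',P)
    for q,p,w in D: pp,A=fk(q,P); print((pp-p)*1e3,np.degrees((R.from_rotvec(w).inv()*A).magnitude()))
E
python3 kin.py
```

```text
t: 7.97
tool_pos: [0.5575, 0.0735, 0.2798]
tool_rot: [0.763, 0.63, -1.624]
contact_force: [0.2, 0.3, -1.2]
opening: 0.0321
t 7.9667 q [ 0.2851  0.0968  1.5941 -0.6249  1.7629  0.4439] p [0.5575 0.0735 0.2798] open 0.03209991407974234 F [ 0.2365  0.2715 -1.1652]
[[-0.1119  0.9837 -0.1407]
 [-0.6312 -0.1797 -0.7545]
 [-0.7675  0.0044  0.6411]]
(np.float64(2.842051158667217e-08), 1, 1, array([ 0.238 ,  0.    ,  0.0742,  0.4264,  0.0957,  0.6099,  0.2795,
        0.    , -0.    ,  0.    ,  1.2092, -1.2092,  1.2092]))
[-0.0006  0.001   0.0001] 5.5514848767264626e-05
[-0.      0.0007 -0.    ] 5.551484875844738e-05
[-0.0001 -0.      0.    ] 5.55148487372248e-05
[-0.  0. -0.] 5.551484875504837e-05
[ 0.  0. -0.] 5.551484871665387e-05
[ 0.  0. -0.] 5.551484874854351e-05
[ 0.  0. -0.] 5.551484873182297e-05
[ 0. -0.  0.] 5.5514848746711514e-05
[-0.0001 -0.0001  0.    ] 5.551484873764771e-05
[-0.0002 -0.0001  0.    ] 5.551484873255156e-05
[ 0.0016 -0.0007 -0.    ] 0.0005551537008822217
```

```bash
cat > plan.py <<'E'
from kin import *
np.set_printoptions(precision=3,suppress=True)
P=np.load('P.npy'); lo=np.array([-3.01,-1.01,.06,-1.02,.09,-3.14]); hi=np.array([3.01,2.22,2.58,4.17,2.62,3.14])
def ik(Rt,pt,q0):
    def r(q):
        p,A=fk(q,P); return np.r_[(p-pt)*5,(R.from_matrix(Rt).inv()*A).as_rotvec()]
    s=least_squares(r,np.clip(q0,lo+1e-3,hi-1e-3),bounds=(lo,hi)); return s.x,np.sqrt(2*s.cost)
def pose(mouth,phi,el,rel=None):
    # tube with mouth at `mouth`, heading phi deg, elevation el deg -> tool pose
    T=tubeR(np.radians(phi)+np.pi/2,el); Rt=toolR(T); grip=mouth-.045*T[:,2]; return Rt,grip+.019*Rt[:,0]
def mouthat(phi,off=.018,z=.178):
    c=np.cos(np.radians(phi)),np.sin(np.radians(phi)); return np.array([JAR[0]-off*c[0],JAR[1]-off*c[1],z])
E
python3 - <<'E'
from plan import *
q0=np.array(cur()[2]['q'])
for phi in range(-100,-270,-12):
    q=q0.copy(); out=[]
    for f in np.linspace(0,1,6): # travel: heading first, high
        Rt,pt=pose(mouthat(phi)*f+(1-f)*np.array([.53,.0,.32]),-100+(phi+100)*f,35-20*f); q,e=ik(Rt,pt,q)
    for el in(15,-5,-20,-40,-60):
        Rt,pt=pose(mouthat(phi),phi,el); q,e=ik(Rt,pt,q); out.append((round(e,3),q.copy()))
    print(phi,[o[0] for o in out],out[0][1],out[-1][1],'margin',np.min([np.minimum(o[1]-lo,hi-o[1]) for o in out],axis=0))
E
```

```text
-100 [np.float64(0.0), np.float64(0.0), np.float64(0.0), np.float64(0.0), np.float64(0.0)] [-0.185  0.076  1.748 -0.27   1.324  0.057] [-0.678  0.252  1.677  0.889  1.789 -0.574] margin [2.332 1.056 0.832 0.75  0.831 2.566]
-112 [np.float64(0.0), np.float64(0.0), np.float64(0.0), np.float64(0.0), np.float64(0.0)] [-0.189  0.136  1.683 -0.262  1.381  0.252] [-0.703  0.172  1.77   0.969  1.642 -0.48 ] margin [2.307 1.059 0.81  0.758 0.978 2.66 ]
-124 [np.float64(0.0), np.float64(0.0), np.float64(0.0), np.float64(0.0), np.float64(0.0)] [-0.201  0.191  1.621 -0.244  1.436  0.438] [-0.718  0.087  1.865  1.04   1.484 -0.391] margin [2.292 1.037 0.715 0.776 1.136 2.702]
-136 [np.float64(0.0), np.float64(0.0), np.float64(0.0), np.float64(0.0), np.float64(0.0)] [-0.22   0.24   1.564 -0.219  1.486  0.618] [-0.719 -0.002  1.956  1.103  1.314 -0.3  ] margin [2.291 0.982 0.624 0.801 1.134 2.522]
-148 [np.float64(0.0), np.float64(0.0), np.float64(0.0), np.float64(0.0), np.float64(0.0)] [-0.245  0.282  1.514 -0.188  1.53   0.793] [-0.704 -0.091  2.042  1.153  1.127 -0.202] margin [2.306 0.919 0.538
[... 1569 characters left out ...]
48  0.    0.55  0.231]
-244 [np.float64(0.0), np.float64(0.0), np.float64(0.0), np.float64(0.0), np.float64(0.104)] [-0.521  0.281  1.515  0.146  1.564  2.15 ] [-0.175 -0.117  2.015 -1.02   0.865  3.055] margin [2.489 0.893 0.565 0.    0.775 0.085]
-256 [np.float64(0.0), np.float64(0.0), np.float64(0.0), np.float64(0.0), np.float64(0.124)] [-0.552  0.239  1.566  0.182  1.527  2.32 ] [-0.144 -0.035  1.933 -1.02   1.065  3.14 ] margin [2.458 0.975 0.647 0.    0.969 0.   ]
-268 [np.float64(0.0), np.float64(0.0), np.float64(0.0), np.float64(0.0), np.float64(0.208)] [-0.578  0.189  1.623  0.214  1.484  2.493] [-0.139  0.036  1.845 -0.971  1.242  3.14 ] margin [2.432 1.039 0.735 0.049 1.112 0.   ]
```

```bash
python3 - <<'E'
from plan import *
Rt,pt=pose(mouthat(-120,z=.235),-120,20); print(pt); d,a=rows(Rt,pt); print('shift',d,'turn',a)
q,e=ik(Rt,pt,cur()[2]['q']); print(q,e,(q-cur()[2]['q']))
E
```

```text
[ 0.607 -0.117  0.202]
shift [0.175 0.083 0.087] turn [ 16.985  19.632 -10.071]
[-0.166  0.154  1.582 -0.326  1.534  0.391] 3.3476415065058823e-12 [-0.451  0.058 -0.012  0.299 -0.229 -0.053]
```

```bash
python3 -m handwheel '[[0.025,[0.009,0.004,0.0045],[0,0,0]],[0.025,[0.0175,0.0083,0.0087],[0,0,0]],[0.025,[0.0175,0.0083,0.0087],[0,0,0]],[0.025,[0.0175,0.0083,0.0087],[0,0,0]],[0.025,[0.0175,0.0083,0.0087],[0,0,0]],[0.025,[0.0175,0.0083,0.0087],[0,0,0]],[0.025,[0.0175,0.0083,0.0087],[0,0,0]],[0.025,[0.0175,0.0083,0.0087],[0,0,0]],[0.025,[0.0175,0.0083,0.0087],[0,0,0]],[0.025,[0.0175,0.0083,0.0087],[0,0,0]]]'; python3 st.py
python3 -m handwheel '[[0.025,[0.004,0.002,0.002],[0,0,0]],[0.025,[0,0,0],[1.4,1.63,-0.84]],[0.025,[0,0,0],[2.83,3.27,-1.68]],[0.025,[0,0,0],[2.83,3.27,-1.68]],[0.025,[0,0,0],[2.83,3.27,-1.68]],[0.025,[0,0,0],[2.83,3.27,-1.68]],[0.025,[0,0,0],[2.83,3.27,-1.68]],[0.025,[0,0,0],[1.4,1.63,-0.84]],[0.025,[0,0,0],[0,0,0]]]'; python3 st.py
python3 - <<'E'
from plan import *
for n in("scene","top"):
    im=ctrl.get_image(n); cv2.imwrite(f"pics/{n}5.png",im[:,:,::-1])
Rt,pt=pose(mouthat(-120,z=.235),-120,20);print(rows(Rt,pt))
M,p,o=cur(); g=p-.019*M[:,0]; mo=g+.045*M[:,2]; print('mouth est',mo,[proj(n,mo)[0] for n in("scene","top")])
for n in("scene","top"): print([(x['centre'][::-1],x['score']) for x in ctrl.tip_of("tube_blue_mouth",n)],[(x['centre'][::-1],x['score']) for x in ctrl.tip_of("tube_blue",n)],proj(n,g-.125*M[:,2])[0])
s=cv2.imread("pics/scene5.png");t=cv2.imread("pics/top5.png")
cv2.imwrite("pics/c5.png",np.hstack([cv2.resize(s[80:280,200:400],None,fx=2,fy=2),cv2.resize(t[110:310,250:450],None,fx=2,fy=2)]))
E
```

```text
t: 8.8
tool_pos: [0.6026, -0.1102, 0.1994]
tool_rot: [0.758, 0.635, -1.628]
contact_force: [-0.2, 0.1, -1.4]
opening: 0.0317
t 8.8 q [-0.0125  0.1603  1.6634 -0.6882  1.485   0.2889] p [ 0.6026 -0.1102  0.1994] open 0.03171222891868398 F [-0.2373  0.0646 -1.426 ]
[[-0.1175  0.9836 -0.1366]
 [-0.6314 -0.1802 -0.7542]
 [-0.7665 -0.0023  0.6422]]
t: 9.55
tool_pos: [0.6044, -0.1143, 0.1999]
tool_rot: [1.248, 0.723, -1.792]
contact_force: [-0.2, 0.3, -1.4]
opening: 0.032
t 9.55 q [-0.1617  0.1532  1.5869 -0.3268  1.5367  0.3969] p [ 0.6044 -0.1143  0.1999] open 0.032006434698087345 F [-0.1781  0.3498 -1.3942]
[[-0.1759  0.865  -0.47  ]
 [-0.2964 -0.5018 -0.8126]
 [-0.9387 -0.0037  0.3447]]
(array([-0.002,  0.004,  0.003]), array([0.117, 0.229, 0.242]))
mouth est [ 0.586 -0.144  0.233] [array([283.093, 152.204]), array([348.445, 187.326])]
[] [] [297.123 229.074]
[([353.0, 189.5], 0.7), ([437.8, 225.5], 0.43)] [([295.5, 160.6], 0.89)] [292.765 162.017]
```

View pics/c5.png

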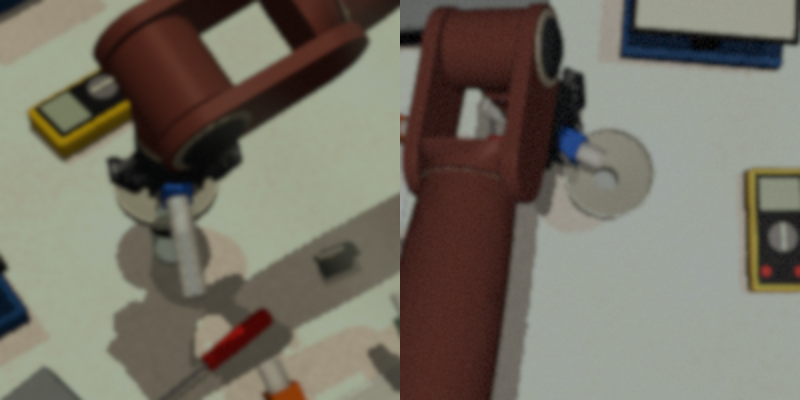

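```bash
python3 - <<'E'
from plan import *
M,p,o=cur(); g=p-.019*M[:,0]; z=M[:,2]
t=np.linspace(0,2*np.pi,40); 
out=[]
for n,(r0,c0) in (("scene",(130,230)),("top",(150,300))):
    im=cv2.imread(f"pics/{n}5.png"); k=5; cr=cv2.resize(im[r0:r0+100,c0:c0+80],None,fx=k,fy=k,interpolation=cv2.INTER_CUBIC)
    raw=cr.copy()
    for s in (.045,.017,-.017,-.125):
        X=np.array([g+s*z+.0135*(np.cos(a)*M[:,0]+np.sin(a)*M[:,1]) for a in t]); u=((proj(n,X)+.5-[c0,r0])*k).astype(int); cv2.polylines(cr,[u],True,(0,0,255),1)
    X=np.array([[JAR[0]+.0605*np.cos(a),JAR[1]+.0605*np.sin(a),.145] for a in t]);cv2.polylines(cr,[((proj(n,X)+.5-[c0,r0])*k).astype(int)],True,(0,255,0),1)
    out.append(cr)
cv2.imwrite("pics/o5.png",np.hstack(out))
E
```

```text
(no output)
```

View pics/o5.png

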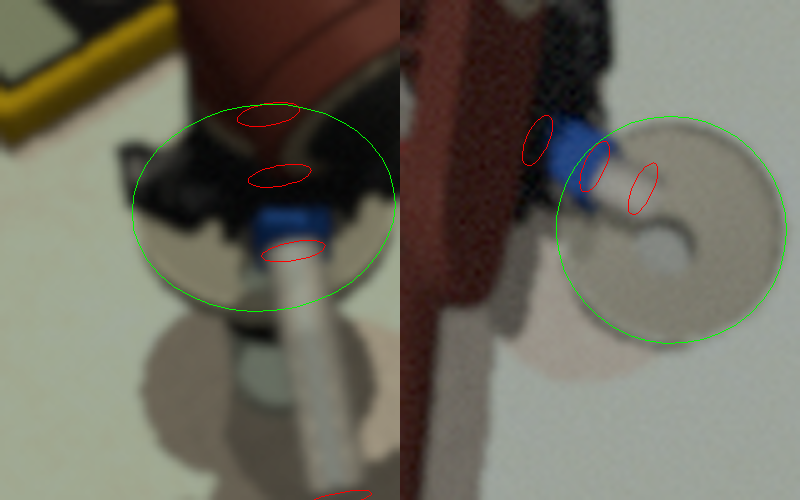

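```bash
python3 - <<'E'
from plan import *
M,p,o=cur(); g=p-.019*M[:,0]; z=M[:,2]
out=[]
for n,(r0,c0) in (("scene",(150,240)),("top",(150,300))):
    r=ctrl.silhouettes("tube_blue",n); print(n,[(x['box'],x['score'],x['mask'].sum()) for x in r])
    im=ctrl.get_image(n)[:,:,::-1].copy(); k=5
    cr=cv2.resize(im[r0:r0+100,c0:c0+80],None,fx=k,fy=k,interpolation=cv2.INTER_CUBIC)
    if r:
        m=cv2.resize(r[0]['mask'].astype(np.uint8)[r0:r0+100,c0:c0+80],None,fx=k,fy=k,interpolation=cv2.INTER_NEAREST)
        cv2.drawContours(cr,cv2.findContours(m,0,2)[0],-1,(0,255,255),1)
    T=np.c_[M[:,1],-M[:,0],M[:,2]]
    G=np.array([[a,b,d] for a in(-1,1) for b in(-1,1) for d in(-1,1)])*[.0165,.0165,.017]
    h=cv2.convexHull(((proj(n,g+G@T.T)+.5-[c0,r0])*k).astype(np.int32)); cv2.polylines(cr,[h],True,(0,0,255),1)
    t=np.linspace(0,2*np.pi,40); X=np.array([g+s*z+.0135*(np.cos(a)*M[:,0]+np.sin(a)*M[:,1]) for a in t for s in(.045,-.125)])
    h=cv2.convexHull(((proj(n,X)+.5-[c0,r0])*k).astype(np.int32)); cv2.polylines(cr,[h],True,(255,0,255),1)
    out.append(cr)
cv2.imwrite("pics/o6.png",np.hstack(out))
E
```

```text
scene [([292.4, 201.2, 23.3, 59.0], 0.83, np.int64(758))]
top [([323.3, 176.1, 61.0, 33.4], 0.57, np.int64(345))]
```

View pics/o6.png

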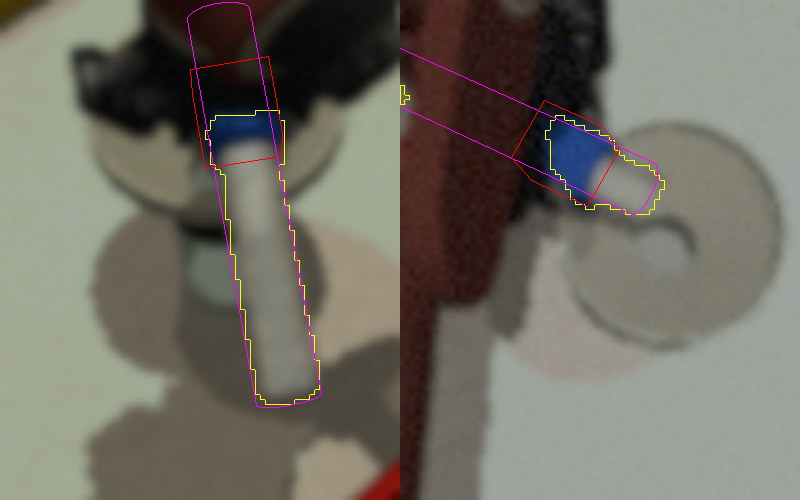

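The model outline matches the detected mask to about 1 px. Next I'll tip to just below level (the balls stay put there), pivoting about the mouth, and then lower.

```bash
python3 -m handwheel '[[0.025,[-0.0013,0.002,-0.0005],[0.1,1.6,0.1]],[0.025,[-0.0025,0.002,-0.001],[0,3.2,0.1]],[0.025,[-0.0025,0,-0.001],[0,3.2,0]],[0.025,[-0.0025,0,-0.001],[0,3.2,0]],[0.025,[-0.0025,0,-0.001],[0,3.2,0]],[0.025,[-0.0025,0,-0.001],[0,3.2,0]],[0.025,[-0.0025,0,-0.001],[0,3.2,0]],[0.025,[-0.0025,0,-0.001],[0,3.2,0]],[0.025,[-0.0013,0,-0.0005],[0,1.6,0]],[0.025,[0,0,0],[0,0,0]]]'; cat > chk.py <<'E'
from plan import *
M,p,o=cur(); g=p-.019*M[:,0]; m=g+.045*M[:,2]; 
print('t',o['t'],'el',np.degrees(np.arcsin(M[2,2])),'roll',np.degrees(np.arcsin(M[2,1])),'phi',np.degrees(np.arctan2(M[1,2],M[0,2])),'mouth',m,'rel jar',m[:2]-JAR,'tcp',p,'open',o['opening'],'F',o['contact_force']); print('q',o['q'])
import sys
el=float(sys.argv[1]); zz=float(sys.argv[2]) if len(sys.argv)>2 else m[2]; off=float(sys.argv[3]) if len(sys.argv)>3 else .018
Rt,pt=pose(mouthat(-120,off,zz),-120,el); d,a=rows(Rt,pt); print('to target: shift',np.round(d,4),'turn',np.round(a,2),'world',pt-p)
E
python3 chk.py -6 .177
```

```text
t: 10.88
tool_pos: [0.6135, -0.1069, 0.2195]
tool_rot: [1.673, 0.962, -1.519]
contact_force: [0.4, 0.3, -1.1]
opening: 0.0319
t 10.8833 el -5.484406599218303 roll 0.11674660553394177 phi -120.1171874498502 mouth [ 0.59  -0.147  0.234] rel jar [0.01  0.017] tcp [ 0.613 -0.107  0.219] open 0.03185883908342912 F [ 0.447  0.251 -1.065]
q [-0.334  0.034  1.654  0.094  1.434  0.179]
to target: shift [ 0.056 -0.001  0.007] turn [-0.12  0.52 -0.13] world [-0.001 -0.001 -0.057]
```

```bash
python3 -m handwheel '[[0.025,[0.004,0,0.0005],[0,0,0]],[0.025,[0.008,0,0.001],[0,0,0]],[0.025,[0.008,-0.001,0.001],[0,0,0]],[0.025,[0.008,0,0.001],[0,0,0]],[0.025,[0.008,0,0.001],[0,0,0]],[0.025,[0.008,0,0.001],[0,0,0]],[0.025,[0.007,0,0.001],[0,0,0]],[0.025,[0.005,0,0.0005],[0,0,0]],[0.025,[0,0,0],[0,0,0]],[0.025,[0,0,0],[0,0,0]]]'; python3 chk.py -15 .177
python3 - <<'E'
from h import *
s=ctrl.get_image("scene")[:,:,::-1];t=ctrl.get_image("top")[:,:,::-1]
cv2.imwrite("pics/c7.png",np.hstack([cv2.resize(s[80:280,200:400],None,fx=2,fy=2),cv2.resize(t[110:310,250:450],None,fx=2,fy=2)]))
E
```

```text
t: 11.72
tool_pos: [0.6119, -0.1065, 0.1619]
tool_rot: [1.671, 0.964, -1.519]
contact_force: [-0.3, -1.1, -0.9]
opening: 0.0319
t 11.7167 el -5.431662947623129 roll 0.00013446742343026485 phi -120.02106601265393 mouth [ 0.589 -0.147  0.177] rel jar [0.009 0.017] tcp [ 0.612 -0.107  0.162] open 0.03190199638215238 F [-0.33  -1.135 -0.935]
q [-0.334  0.076  1.709  0.096  1.34   0.168]
to target: shift [-0.008  0.001 -0.002] turn [-0.02  9.57 -0.  ] world [0.001 0.    0.008]
```

View pics/c7.png

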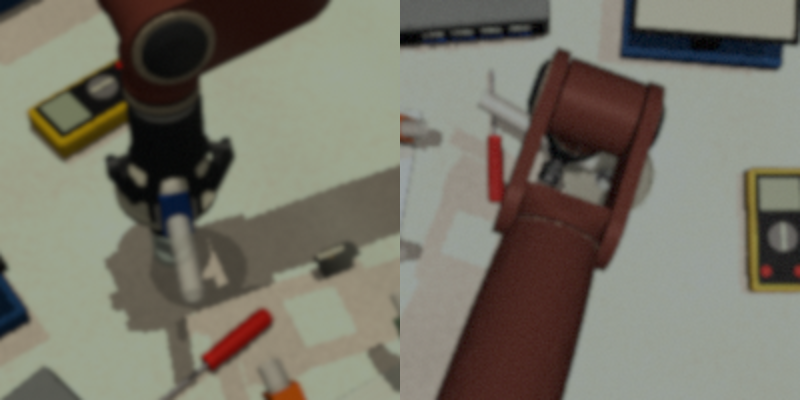

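```bash
python3 -m handwheel '[[0.025,[-0.0008,0,-0.0003],[0,1,0]],[0.025,[-0.0008,0,-0.0003],[0,1,0]],[0.025,[-0.0008,0,-0.0003],[0,1,0]],[0.025,[-0.0006,0,-0.0003],[0,0.8,0]],[0.025,[-0.0003,0,-0.00013],[0,0.4,0]],[0.025,[-0.0003,0,-0.00013],[0,0.4,0]],[0.025,[-0.0003,0,-0.00013],[0,0.4,0]],[0.025,[-0.0003,0,-0.00013],[0,0.4,0]],[0.025,[-0.0003,0,-0.00013],[0,0.4,0]],[0.025,[-0.0003,0,-0.00013],[0,0.4,0]]]'
python3 -m handwheel '[[0.025,[-0.0003,0,-0.00013],[0,0.4,0]],[0.025,[-0.0003,0,-0.00013],[0,0.4,0]],[0.025,[-0.0003,0,-0.00013],[0,0.4,0]],[0.025,[-0.0003,0,-0.00013],[0,0.4,0]],[0.025,[-0.0003,0,-0.00013],[0,0.4,0]],[0.025,[-0.0003,0,-0.00013],[0,0.4,0]],[0.025,[-0.0003,0,-0.00013],[0,0.4,0]],[0.025,[-0.0003,0,-0.00013],[0,0.4,0]],[0.025,[-0.0003,0,-0.00013],[0,0.4,0]],[0.025,[-0.0003,0,-0.00013],[0,0.4,0]]]'
python3 chk.py -20 .177
```

```text
t: 12.65
tool_pos: [0.6126, -0.1054, 0.1672]
tool_rot: [1.769, 1.021, -1.44]
contact_force: [-0.0, 0.1, -0.3]
opening: 0.0319
t: 13.48
tool_pos: [0.6129, -0.105, 0.1704]
tool_rot: [1.83, 1.056, -1.387]
contact_force: [-0.3, 0.7, -0.9]
opening: 0.0317
t 13.4833 el -15.673502161578432 roll 0.02689811549631978 phi -120.01419808407684 mouth [ 0.589 -0.147  0.177] rel jar [0.009 0.017] tcp [ 0.613 -0.105  0.17 ] open 0.03166365608703015 F [-0.302  0.722 -0.896]
q [-0.412  0.047  1.74   0.28   1.332  0.048]
to target: shift [-0.004  0.001 -0.   ] turn [-0.01  4.33 -0.03] world [ 0.001 -0.001  0.004]
```

```bash
python3 -m handwheel '[[0.025,[-0.0003,0,-0.00013],[0,0.4,0]],[0.025,[-0.0003,0,-0.00013],[0,0.4,0]],[0.025,[-0.0003,0,-0.00013],[0,0.4,0]],[0.025,[-0.0003,0,-0.00013],[0,0.4,0]],[0.025,[-0.0003,0,-0.00013],[0,0.4,0]],[0.025,[-0.0003,0,-0.00013],[0,0.4,0]],[0.025,[-0.0003,0,-0.00013],[0,0.4,0]],[0.025,[-0.0003,0,-0.00013],[0,0.4,0]],[0.025,[-0.0003,0,-0.00013],[0,0.4,0]],[0.025,[-0.0003,0,-0.00013],[0,0.4,0]]]'
python3 -m handwheel '[[0.025,[-0.0003,0,-0.00013],[0,0.4,0]],[0.025,[-0.0003,0,-0.00013],[0,0.4,0]],[0.025,[-0.0003,0,-0.00013],[0,0.4,0]],[0.025,[-0.0003,0,-0.00013],[0,0.4,0]],[0.025,[-0.0003,0,-0.00013],[0,0.4,0]],[0.025,[-0.0003,0,-0.00013],[0,0.4,0]],[0.025,[0,0,0],[0,0,0]],[0.025,[0,0,0],[0,0,0]],[0.025,[0,0,0],[0,0,0]],[0.025,[0,0,0],[0,0,0]]]'
python3 chk.py -26 .177
python3 - <<'E'
from h import *
s=ctrl.get_image("scene")[:,:,::-1]; a=cv2.resize(s[120:260,220:360],None,fx=4,fy=4,interpolation=cv2.INTER_CUBIC); cv2.imwrite("pics/c8.png",a)
for i in range(5): 
    for n in ("scene",):
        print(i,[(np.round(x['centre'][::-1],1),round(x['score'],2)) for x in ctrl.tip_of(f"ball{i}_center",n)])
E
```

```text
t: 14.32
tool_pos: [0.613, -0.1046, 0.1737]
tool_rot: [1.891, 1.091, -1.332]
contact_force: [-0.6, 0.1, -0.8]
opening: 0.0316
t: 15.15
tool_pos: [0.6131, -0.1045, 0.1756]
tool_rot: [1.926, 1.111, -1.298]
contact_force: [-0.3, 0.6, -0.6]
opening: 0.0322
t 15.15 el -22.036857131498913 roll 0.0269396175153573 phi -120.0080737451107 mouth [ 0.589 -0.147  0.176] rel jar [0.009 0.017] tcp [ 0.613 -0.105  0.176] open 0.03215029953036795 F [-0.307  0.634 -0.629]
q [-0.461  0.037  1.759  0.395  1.338 -0.027]
to target: shift [-0.004  0.001 -0.   ] turn [-0.01  3.96 -0.03] world [ 0.    -0.002  0.004]
0 []
1 []
2 []
3 [(array([295.7, 213.4]), 0.57), (array([285.6, 176.5]), 0.4)]
4 []
```

View pics/c8.png

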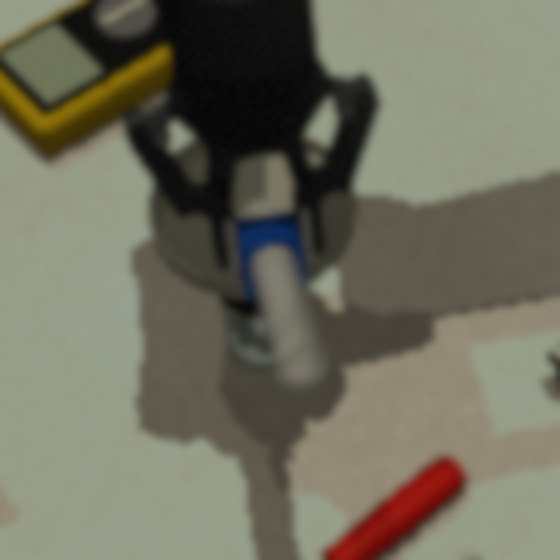

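```bash
python3 -m handwheel '[[0.025,[-0.0008,0,-0.0003],[0,1,0]],[0.025,[-0.0016,0,-0.0006],[0,2,0]],[0.025,[-0.0016,0,-0.0006],[0,2,0]],[0.025,[-0.0016,0,-0.0006],[0,2,0]],[0.025,[-0.0016,0,-0.0006],[0,2,0]],[0.025,[-0.0016,0,-0.0006],[0,2,0]],[0.025,[-0.0016,0,-0.0006],[0,2,0]],[0.025,[-0.0016,0,-0.0006],[0,2,0]],[0.025,[-0.0016,0,-0.0006],[0,2,0]],[0.025,[-0.0016,0,-0.0006],[0,2,0]]]'
python3 chk.py -60 .177
python3 -m handwheel '[[0.025,[-0.0016,0,-0.0006],[0,2,0]],[0.025,[-0.0016,0,-0.0006],[0,2,0]],[0.025,[-0.0016,0,-0.0006],[0,2,0]],[0.025,[-0.0016,0,-0.0006],[0,2,0]],[0.025,[-0.0016,0,-0.0006],[0,2,0]],[0.025,[-0.0016,0,-0.0006],[0,2,0]],[0.025,[-0.0016,0,-0.0006],[0,2,0]],[0.025,[-0.0016,0,-0.0006],[0,2,0]],[0.025,[-0.0016,0,-0.0006],[0,2,0]],[0.025,[-0.0008,0,-0.0003],[0,1,0]]]'
python3 -m handwheel '[[0.025,[0,0,0],[0,0,0]],[0.025,[0,0,0],[0,0,0]],[0.025,[0,0,0],[0,0,0]],[0.025,[0,0,0],[0,0,0]],[0.025,[0,0,0],[0,0,0]],[0.025,[0,0,0],[0,0,0]]]'
python3 chk.py -60 .177
python3 - <<'E'
from h import *
s=ctrl.get_image("scene")[:,:,::-1];t=ctrl.get_image("top")[:,:,::-1]
cv2.imwrite("pics/scene9.png",s);cv2.imwrite("pics/top9.png",t)
cv2.imwrite("pics/c9.png",np.hstack([cv2.resize(s[110:260,210:360],None,fx=2.66,fy=2.66,interpolation=cv2.INTER_CUBIC),cv2.resize(t[110:260,280:430],None,fx=2.66,fy=2.66,interpolation=cv2.INTER_CUBIC)]))
E
```

```text
t: 16.28
tool_pos: [0.6117, -0.1073, 0.1918]
tool_rot: [2.197, 1.266, -0.997]
contact_force: [0.1, -0.3, -0.6]
opening: 0.0316
t 16.2833 el -41.158353178468694 roll 0.06565274043301114 phi -119.98691242459883 mouth [ 0.588 -0.147  0.176] rel jar [0.008 0.017] tcp [ 0.612 -0.107  0.192] open 0.03163867603410102 F [ 0.121 -0.253 -0.625]
q [-0.601  0.047  1.806  0.728  1.408 -0.245]
to target: shift [-0.016  0.001 -0.004] turn [ 0.02 18.84 -0.08] world [-0.003 -0.007  0.015]
t: 17.12
tool_pos: [0.6075, -0.1143, 0.2053]
tool_rot: [2.434, 1.403, -0.649]
contact_force: [-0.7, -0.1, -0.6]
opening: 0.0318
t: 17.62
tool_pos: [0.6079, -0.1136, 0.206]
tool_rot: [2.431, 1.403, -0.65]
contact_force: [-0.7, -0.1, -0.3]
opening: 0.0317
t 17.6167 el -60.023189978449615 roll 0.05865123426514571 phi -119.90189211905201 mouth [ 0.588 -0.147  0.176] rel jar [0.008 0.017] tcp [ 0.608 -0.114  0.206] open 0.03168284694812727 F [-0.724 -0.071 -0.259]
q [-0.714  0.115  1.837  1.018  1.536 -0.424]
to target: shift [-0.001  0.001 -0.   ] turn [ 0.05 -0.02 -0.03] world [ 0.001 -0.001  0.001]
```

View pics/c9.png

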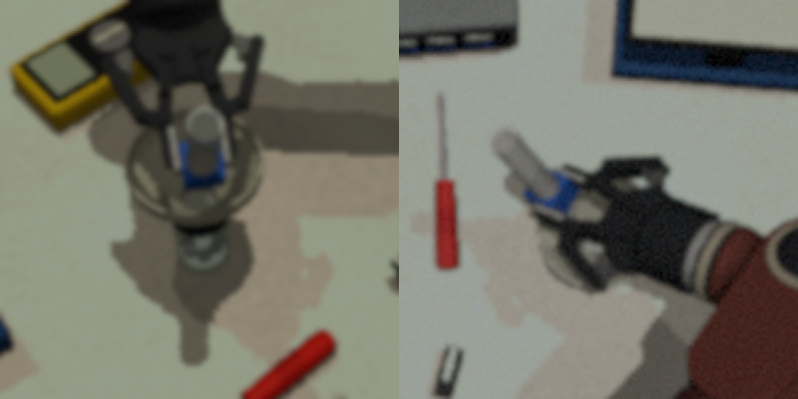

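View pics/scene9.png

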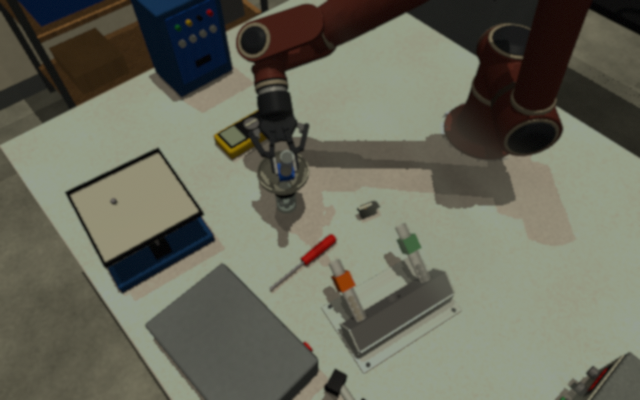

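```bash
python3 - <<'E'
from plan import *
for n in("scene","top"):
    for i in (0,2,4): print(n,i,[(np.round(x['centre'][::-1],1),round(x['score'],2)) for x in ctrl.tip_of(f"ball{i}_center",n)])
    r=ctrl.tip_of("jar",n); print('jar',n,[(np.round(x['centre'][::-1],1),round(x['score'],2)) for x in r],proj(n,[*JAR,0])[0], proj(n,[*JAR,.015])[0])
print(ctrl.get_obs()['t'],ctrl.get_obs()['contact_force'])
s=cv2.imread("pics/scene9.png");s0=cv2.imread("pics/scene0.png")
f=lambda a:cv2.convertScaleAbs(cv2.resize(a[150:220,255:320],None,fx=6,fy=6,interpolation=cv2.INTER_CUBIC),alpha=1.5)
cv2.imwrite("pics/j9.png",np.hstack([f(s0),f(s)]))
E
```

```text
scene 0 []
scene 2 [(array([375.5, 294.4]), 0.22)]
scene 4 [(array([364.5, 214.2]), 0.33)]
jar scene [(array([285.7, 207. ]), 0.98)] [285.95  205.537] [285.602 202.216]
top 0 [(array([208.1, 230. ]), 0.75)]
top 2 []
top 4 []
jar top [(array([350.3, 201.2]), 0.56)] [349.842 202.792] [350.208 202.095]
18.1167 [-0.164 -0.329 -1.496]
```

View pics/j9.png

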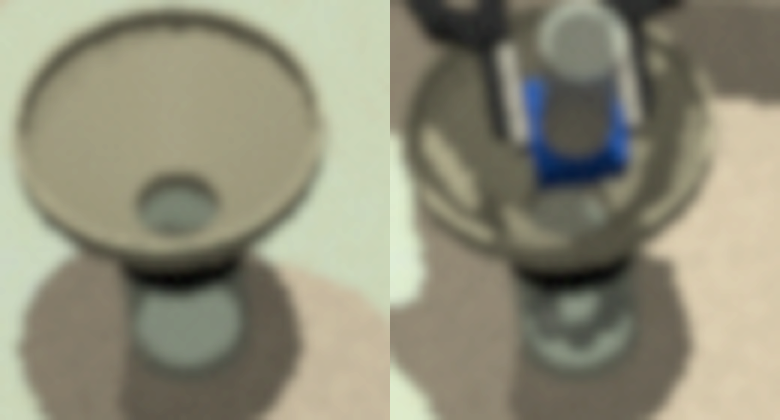

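```bash
python3 - <<'E'
from plan import *
F=[]
for k in range(16):
    im=ctrl.get_image("scene"); F.append(ctrl.get_obs()['contact_force'])
print(np.mean(F,0),np.std(F,0)/4)
cv2.imwrite("pics/scene10.png",im[:,:,::-1]); t=ctrl.get_image("top"); cv2.imwrite("pics/top10.png",t[:,:,::-1])
# changes on the table vs. start, masked view
d=cv2.absdiff(cv2.imread("pics/scene9.png"),im[:,:,::-1]).max(2); print('moving px',(cv2.GaussianBlur(d,(5,5),0)>15).sum())
s=im[:,:,::-1]
f=lambda a:cv2.convertScaleAbs(cv2.resize(a[150:220,255:320],None,fx=6,fy=6,interpolation=cv2.INTER_CUBIC),alpha=1.6)
tt=t[:,:,::-1][120:280,180:400]
cv2.imwrite("pics/j10.png",np.hstack([f(s),cv2.resize(tt[:, :],(400,420),interpolation=cv2.INTER_CUBIC)]))
E
python3 chk.py -60 .177
```

```text
[ 0.02   0.129 -0.972] [0.107 0.104 0.119]
moving px 0
t 18.9667 el -60.038768362192734 roll 0.024593376906918013 phi -119.97886857881375 mouth [ 0.588 -0.147  0.176] rel jar [0.008 0.017] tcp [ 0.608 -0.114  0.206] open 0.03186074629375206 F [-0.247  0.048 -0.87 ]
q [-0.714  0.116  1.837  1.018  1.536 -0.424]
to target: shift [-0.001  0.001 -0.001] turn [ 0.01 -0.04 -0.03] world [ 0.001 -0.001  0.001]
```

View pics/j10.png

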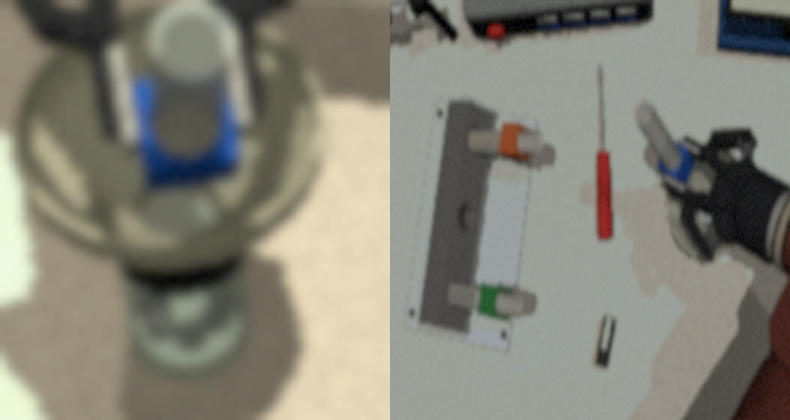

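View pics/top10.png

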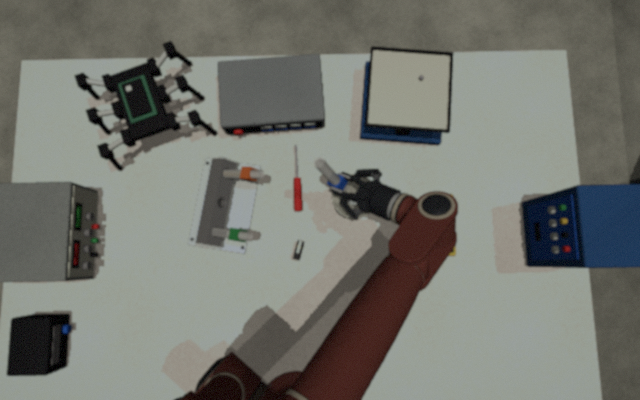

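```bash
python3 - <<'E'
from plan import *
q=np.array(cur()[2]['q'])
for el in(-60,-66,-72,-78):
    Rt,pt=pose(mouthat(-120,z=.177),-120,el); q,e=ik(Rt,pt,q); print(el,e,q,pt)
for n in("scene","top"):
    print([(np.round(x['centre'][::-1],1),round(x['score'],2)) for i in (1,3) for x in ctrl.tip_of(f"ball{i}_center",n)])
E
```

```text
-60 2.350941872414003e-09 [-0.714  0.117  1.834  1.018  1.537 -0.422] [ 0.608 -0.115  0.206]
-66 3.502595287175881e-16 [-0.742  0.15   1.84   1.102  1.586 -0.469] [ 0.607 -0.118  0.21 ]
-72 6.869943012385507e-16 [-0.766  0.188  1.843  1.182  1.638 -0.512] [ 0.605 -0.121  0.214]
-78 1.7341439815440937e-15 [-0.785  0.229  1.845  1.259  1.692 -0.55 ] [ 0.603 -0.124  0.217]
[(array([377.2, 294.1]), 0.73), (array([291.4, 159.6]), 0.31), (array([308.7, 263.7]), 0.7)]
[(array([239.4, 206.4]), 0.53), (array([336.1, 181.7]), 0.38)]
```

```bash
python3 -m handwheel '[[0.025,[-0.0008,0,-0.0003],[0,1,0]],[0.025,[-0.0016,0,-0.0006],[0,2,0]],[0.025,[-0.0016,0,-0.0006],[0,2,0]],[0.025,[-0.0016,0,-0.0006],[0,2,0]],[0.025,[-0.0016,0,-0.0006],[0,2,0]],[0.025,[-0.0008,0,-0.0003],[0,1,0]],[0.025,[0,0,0],[0,0,0]],[0.025,[0,0,0],[0,0,0]],[0.025,[0,0,0],[0,0,0]],[0.025,[0,0,0],[0,0,0]]]'; python3 -m handwheel '[[0.025,[0,0,0],[0,0,0]],[0.025,[0,0,0],[0,0,0]],[0.025,[0,0,0],[0,0,0]],[0.025,[0,0,0],[0,0,0]]]'
python3 chk.py -70 .177
python3 - <<'E'
from plan import *
F=[]
for k in range(30):
    im=ctrl.get_image("scene"); F.append(ctrl.get_obs()['contact_force'])
print(np.mean(F,0),np.std(F,0)/30**.5)
a=cv2.resize(im[130:220,250:330,::-1],None,fx=6,fy=6,interpolation=cv2.INTER_CUBIC); cv2.imwrite("pics/j11.png",cv2.convertScaleAbs(a,alpha=1.5))
E
```

```text
t: 20.0
tool_pos: [0.605, -0.1188, 0.2123]
tool_rot: [2.54, 1.466, -0.447]
contact_force: [0.3, 0.2, -0.3]
opening: 0.0322
t: 20.33
tool_pos: [0.6048, -0.1188, 0.212]
tool_rot: [2.541, 1.466, -0.447]
contact_force: [-0.6, -0.3, -0.6]
opening: 0.0318
t 20.3333 el -70.02903996246287 roll 0.03864557012006716 phi -119.90821813660477 mouth [ 0.588 -0.148  0.176] rel jar [0.008 0.016] tcp [ 0.605 -0.119  0.212] open 0.03181837464304558 F [-0.555 -0.335 -0.635]
q [-0.758  0.173  1.846  1.156  1.619 -0.501]
to target: shift [-0.001  0.001 -0.001] turn [ 0.03 -0.03 -0.03] world [ 0.001 -0.001  0.001]
[-0.235 -0.177 -0.971] [0.086 0.073 0.094]
```

View pics/j11.png

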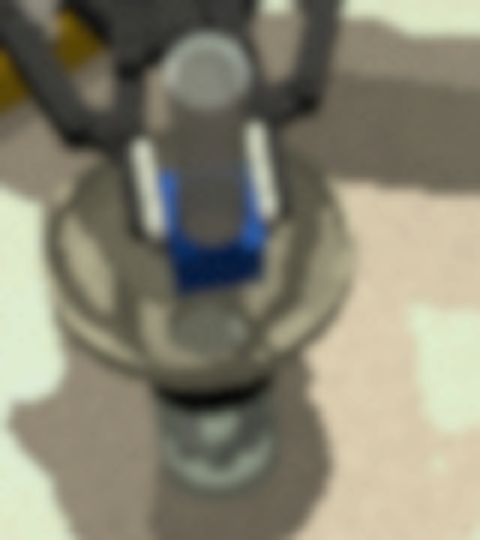

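```bash
python3 - <<'E'
from plan import *
F=[];A={}
for n in("scene","top"):
    S=0
    for k in range(20):
        S=S+ctrl.get_image(n).astype(float); F.append(np.r_[ctrl.get_obs()['contact_force'],ctrl.get_obs()['wrist_torque']])
    A[n]=S/20
    cv2.imwrite(f"pics/avg_{n}.png",A[n][:,:,::-1])
F=np.array(F); print(F.mean(0),F.std(0)/40**.5,ctrl.get_obs()['t'])
def crop(im,r,c,k):
    x=cv2.resize(im[r[0]:r[1],c[0]:c[1],::-1],None,fx=k,fy=k,interpolation=cv2.INTER_CUBIC); lo,hi=np.percentile(x,[1,99]); return np.clip((x-lo)*255/(hi-lo),0,255).astype(np.uint8)
a=crop(A['scene'],(185,215),(265,305),10); b=crop(A['scene'],(130,190),(260,310),8); c=crop(A['top'],(150,220),(310,370),8)
cv2.imwrite("pics/ja.png",a); cv2.imwrite("pics/jb.png",np.hstack([cv2.resize(b,(390,468)),cv2.resize(c,(401,468))]))
E
```

```text
[ 0.021  0.011 -1.026 -0.518  0.311 -0.003] [0.079 0.061 0.094 0.005 0.005 0.005] 23.8333[ WARN:0@28.807] global loadsave.cpp:1063 imwrite_ Unsupported depth image for selected encoder is fallbacked to CV_8U.
```

View pics/ja.png

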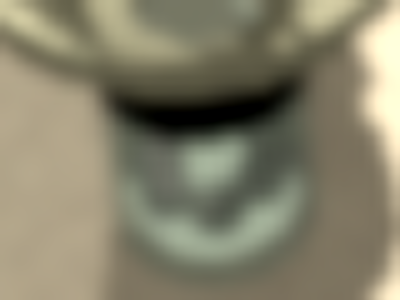

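View pics/jb.png

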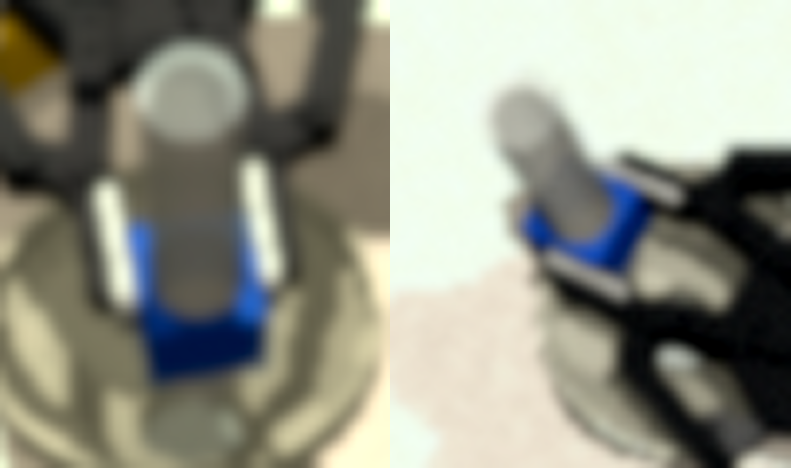

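```bash
python3 - <<'E'
from plan import *
M,p,o=cur(); g=p-.019*M[:,0]; z=M[:,2]; T=np.c_[M[:,1],-M[:,0],z]
im=cv2.imread("pics/avg_scene.png"); k=8;r0,c0=130,255
cr=cv2.resize(im[r0:r0+85,c0:c0+60],None,fx=k,fy=k,interpolation=cv2.INTER_CUBIC); cr=cv2.convertScaleAbs(cr,alpha=1.5); raw=cr.copy()
t=np.linspace(0,2*np.pi,40); D=lambda X,c:cv2.polylines(cr,[((proj("scene",X)+.5-[c0,r0])*k).astype(np.int32)],True,c,1)
for s in(.045,.017,-.017,-.125): D(np.array([g+s*z+.0135*(np.cos(a)*M[:,0]+np.sin(a)*M[:,1]) for a in t]),(255,0,255))
D(np.array([[JAR[0]+.016*np.cos(a),JAR[1]+.016*np.sin(a),.09] for a in t]),(0,255,0))
D(np.array([[JAR[0]+.026*np.cos(a),JAR[1]+.026*np.sin(a),0.0] for a in t]),(0,255,0))
for j in range(5):
    c=np.array([JAR[0]+.013*np.cos(1.257*j),JAR[1]+.013*np.sin(1.257*j),.015]); u=(proj("scene",c)[0]+.5-[c0,r0])*k; cv2.circle(cr,tuple(int(v) for v in u),int(.007*495/1.1*k),(0,255,255),1)
cv2.imwrite("pics/ov.png",np.hstack([cr[:600],raw[:600]])[:, :800]); print(cr.shape)
E
```

```text
(680, 480, 3)
```

View pics/ov.png

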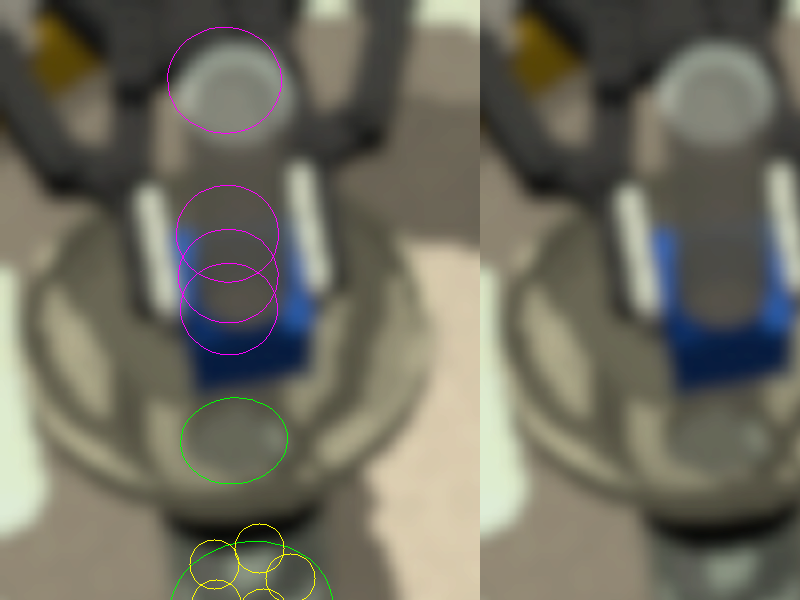

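```bash
python3 - <<'E'
from plan import *
im=cv2.imread("pics/avg_scene.png"); k=12;r0,c0=188,268
cr=cv2.resize(im[r0:r0+28,c0:c0+34],None,fx=k,fy=k,interpolation=cv2.INTER_CUBIC).astype(float); cr=np.clip((cr-30)*2.2,0,255).astype(np.uint8); raw=cr.copy()
K,_,tv=cam("scene")
for j in range(5):
    c=np.array([JAR[0]+.013*np.cos(1.257*j+.5),JAR[1]+.013*np.sin(1.257*j+.5),.015]); u=(proj("scene",c)[0]+.5-[c0,r0])*k; d=np.linalg.norm(c-ray("scene",(0,0))[0]); cv2.circle(cr,tuple(int(v) for v in u),int(.007*K[0,0]/d*k),(0,255,255),1)
cv2.imwrite("pics/ov2.png",np.hstack([cr[:],raw[:,:380]]))
E
```

```text
(no output)
```

View pics/ov2.png

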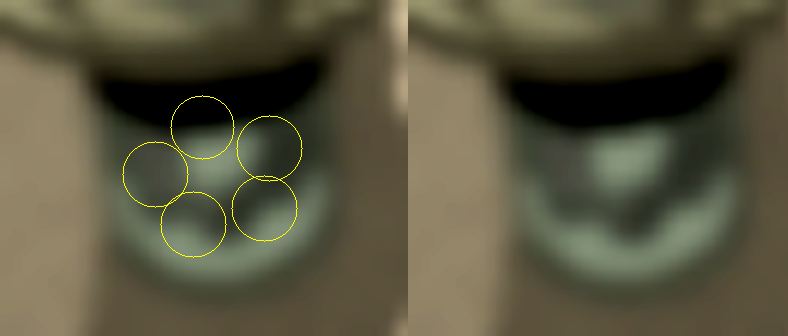

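```bash
python3 - <<'E'
from station import ctrl
print(ctrl.finish_job()); o=ctrl.get_obs(); print(o['t'],o['opening'])
E
```

```text
the job is handed in; nothing more can be done
None
the job is handed in; nothing more can be done
```

I pulled the blue-collared tube 73 mm straight out of the rack along its axis and carried it mouth-up to the funnel. There I tipped it slowly about its mouth to 70° below level. I handed the job in with the last clock reading at 23.8 s. The tube was still gripped, with a finger opening of about 32 mm. Its mouth was about 18 mm off the jar's axis and about 3 cm above the funnel rim.

**Checks that agreed**
- The picture of the jar shows dark balls in a ring on its floor. Four are fairly clear, and a fifth at the back would be hidden by the funnel's neck.
- No stray ball showed on the table or in the part of the funnel I could see.
- The jar sits within about 2 px of where it started. The other tubes, screwdriver and servo look unmoved.
- The contact forces I read stayed around 3 N or less.

**Checks that were unclear or disagreed**
- **Tube weight:** the averaged wrist force at the end was about 1.0 N. An empty tube should read 0.69 N and a full one 1.23 N, so this does not confirm that the tube is empty. A small sensor offset could explain it. A ball staying inside at 70° is very unlikely, and I saw none in the visible part of the tube.
- **Ball detector:** it gave only scattered, implausible hits, so I did not use it.
- **Tube position:** in the last pictures the tube sits about 2 px (4–5 mm) lower than my model predicted, which still leaves the mouth clear of the rim.

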